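Load the ignition coil tester and run a probe test

ROBOT

A 6-joint arm with a two-finger parallel gripper is mounted at the origin on the work surface. World frame = base frame: x ahead of the robot, y to its left, z up, the work surface at z = 0. Lengths are in m, angles in rad, forces in N, time in s.
With the tool pointing down it reaches from about 0.35 to 0.775 m from the base axis. Payload 5.5 kg.
Tool frame: the origin (TCP) lies where the fingers leave the gripper's body, on its centre line; the fingertips stand 73 mm ahead of it and the grasp point (between the pads) lies 54 mm ahead of it; z points along the fingers, y is the direction in which the jaws open and shut (so a half turn about z gives the same grasp; the last joint's range is limited). The gripper opens to 85 mm and grips with 20 to 120 N. Pads are 22 mm wide; open, the fingers measure 114 mm over their backs; the gripper's body (76 mm by 85 mm) begins 54 mm behind the grasp point. The pads swing forward as they close: fully open they stand 13 mm farther back than shut.
Start: joints at [-1.397, 0.313, 0.046, 1.304, 0, 1.431], TCP at [0.177, -0.547, 0.304] pointing down, gripper open.
Joint ranges: [-2.76, 2.76], [-0.86, 1.69], [-1.03, 1.26], [-2.2, 2.34], [-1.47, 1.5], [-3.14, 3.14]. Speed limits (rad/s): [2.57, 2.57, 3.14, 3.14, 3.14, 3.14].

INTERFACE

Orientations are given as a unit quaternion [w, x, y, z].
In Python, from workcell import env, read_camera, job, cut_out gives the robot as it stands.
- The arm moves only by the tool servo_tool, never from a script. Its argument "deltas" is a list of rows, each an object of numbers: "dx", "dy", "dz": the shift along the world's x, y, z in mm; "rx", "ry", "rz": the turn, a rotation vector about the world's x, y, z in rad; "fingers": the closure, from -1 (fully open) to 1 (shut). A call has 1 to 8 rows; each row shifts and turns the commanded pose from where the row before left it; what a row does not reach is not made up. A row lasts 1/10 s, in which the tool goes at most 50 mm and 8.59 degrees, less where a joint would pass 70% of its speed; a pose out of reach is approached as far as the arm can. A call is refused whole if a number of a shift passes 50 or a number of a turn 0.15, either way. A call with a gripper value outside its range is refused whole. The fingers move at their own pace and stop on an object; "newtons" is the grip in N (left out, the last holds). Time passes only in rows, so rows that do not move let the fingers close. It gives the time, the measured TCP pose, the force and the opening at its end, in the units of the state.
- env.get_state(): the state, without advancing time (a new reading comes with each control period).
- read_camera(name): name is "scene" or "top" or "wrist"; returns a dict with "img" (384x512x3 uint8, red, green, blue), "intrinsics" (3x3 intrinsics, pixels), "extrinsics" (4x4, takes a point from camera to world coordinates); the wrist camera has in their place "hand_eye" (4x4, takes a point from camera to tool coordinates, whose origin is the TCP and whose axes are the flange's). Camera axes: x right, y down, z forward; pixel columns grow to the right and rows downward; lengths in m; the calibration is good to about 2 mm. The wrist camera is an equidistant fisheye: a pixel r from the principal point sees the ray r / f radians off the axis. A picture is of the moment at which its call begins: read the wrist's pose just before it. There is no depth.
- job.hand_in(): hands the job in, once; it reports no verdict.
Trained networks look in the newest picture that a camera, given by its name, has taken for a name from the list of things; names that differ only in an ending like _2 or _b are one class to them, and where a whole thing is asked for, a point or a joint stands for the part that bears it (a point fixed in the world has none). Each returns a list of dicts, best first, with "confidence" (0 to 1); they miss things now and then, are a little off and sometimes report something else, mostly with a low value. They report only what shows in the picture. A call takes as long as a camera call.
- cut_out(target, camera): "region" (384x512 bool, what is visible of it) and "extent" ([left, top, right, bottom] in pixels, round what is visible of it).
The state is a dict: "clock": time; "joint_pos": joint angles; "qvel": joint speeds; "tau": joint torques, N m; "tcp_pos": TCP position; "orientation": TCP orientation; "wrist_force": force on the tool from outside, world axes, zero at the start; "ft_torque": the same for the moment, N m; "finger_gap": finger opening in m.
Only numpy, scipy, OpenCV 4.12 (cv2) and the standard library are available. Lean on these libraries where they do the work, as an engineer would, in place of code of your own. Each camera call takes 0.05 s, during which the arm holds its last target. There are 200 camera calls.

TASK

Push every loose ignition coil on the counter fully down into a spring holder of its own on the tester, either way round. Then take the orange test probe from its stand, put it fully home in the tester's terminal opening, let go of it there and press the green start button all the way down; finally put the probe back in its stand, seated upright, with all the coils still clipped in. Keep the probe upright and do not disturb the other things on the counter.

Things in the scene. Friction and masses are not known exactly. Their poses are not given: they have to be found in the camera images.
- tester: coil tester, fixed: grey base plate 120 mm (x) by 310 mm (y), 12 mm high, with four spring holders side by side in y, 76 mm apart, and a blue console at its +y end (120 by 90 mm, 56 mm high at the -x part, 72 mm at the +x part). Origin on the counter under the plate's centre; a coil lies along x. The jaws are 16 mm wide in x: 56 mm is free for fingers between the pairs, down to 14 mm height.
- holder0 (a point): a spring holder of the tester: two pairs of sprung steel jaws 36 mm either side (in x) of its middle. Noses 21.6 mm apart at 55 mm height, flared lips to 71 mm (39 mm apart). A shaft pushed down spreads them (about 12 N) and snaps under them on to rests 34 mm high. Point: on the axis of a seated coil, midway between the pairs, 47 mm above the counter; x along the coil, z up.
- holder1 (a point): a spring holder of the tester: two pairs of sprung steel jaws 36 mm either side (in x) of its middle. Noses 21.6 mm apart at 55 mm height, flared lips to 71 mm (39 mm apart). A shaft pushed down spreads them (about 12 N) and snaps under them on to rests 34 mm high. Point: on the axis of a seated coil, midway between the pairs, 47 mm above the counter; x along the coil, z up.
- holder2 (a point): a spring holder of the tester: two pairs of sprung steel jaws 36 mm either side (in x) of its middle. Noses 21.6 mm apart at 55 mm height, flared lips to 71 mm (39 mm apart). A shaft pushed down spreads them (about 12 N) and snaps under them on to rests 34 mm high. Point: on the axis of a seated coil, midway between the pairs, 47 mm above the counter; x along the coil, z up.
- holder3 (a point): a spring holder of the tester: two pairs of sprung steel jaws 36 mm either side (in x) of its middle. Noses 21.6 mm apart at 55 mm height, flared lips to 71 mm (39 mm apart). A shaft pushed down spreads them (about 12 N) and snaps under them on to rests 34 mm high. Point: on the axis of a seated coil, midway between the pairs, 47 mm above the counter; x along the coil, z up.
- coil0_mid (a point): pencil ignition coil lying flat, 150 mm long, 160 g: black round shaft 26 mm thick with a red boot at one end, a grey head (30 long, 36 wide, 26 mm thick) at the other. Point: on the shaft's axis near the centre of mass, 13 mm above what it lies on; x along the shaft to the head. Shaft from 70 mm behind the point to 50 mm ahead, head from 50 to 80 mm ahead. May be absent (None).
- coil1_mid (a point): pencil ignition coil lying flat, 150 mm long, 160 g: black round shaft 26 mm thick with a red boot at one end, a grey head (30 long, 36 wide, 26 mm thick) at the other. Point: on the shaft's axis near the centre of mass, 13 mm above what it lies on; x along the shaft to the head. Shaft from 70 mm behind the point to 50 mm ahead, head from 50 to 80 mm ahead. May be absent (None).
- coil2_mid (a point): pencil ignition coil lying flat, 150 mm long, 160 g: black round shaft 26 mm thick with a red boot at one end, a grey head (30 long, 36 wide, 26 mm thick) at the other. Point: on the shaft's axis near the centre of mass, 13 mm above what it lies on; x along the shaft to the head. Shaft from 70 mm behind the point to 50 mm ahead, head from 50 to 80 mm ahead. May be absent (None).
- coil3_mid (a point): pencil ignition coil lying flat, 150 mm long, 160 g: black round shaft 26 mm thick with a red boot at one end, a grey head (30 long, 36 wide, 26 mm thick) at the other. Point: on the shaft's axis near the centre of mass, 13 mm above what it lies on; x along the shaft to the head. Shaft from 70 mm behind the point to 50 mm ahead, head from 50 to 80 mm ahead. May be absent (None).
- probe_mid (a point): cordless test probe, upright, 90 g: orange round handle 24 mm thick and 74 mm long, below it a black collar 30 mm across and 6 mm thick, below that a steel pin 8 mm thick and 34 mm long, its last 5 mm tapered to 4 mm. Point: the middle of the handle, 77 mm above the pin's end, 43 mm above the collar's underside; z along the handle, away from the pin.
- probe_tip (a point): the end of the probe's pin, on its axis; z points up to the handle
- terminal (a point): the terminal opening in the black top of the tester's console: a vertical round hole 10.5 mm wide, rimmed in brass, with a 2 mm chamfer, 40 mm deep. Given point: centre of its mouth, flush with the black top, 72 mm above the counter. The probe is home when its collar rests on the black top, the pin's end 34 mm below the mouth.
- stand_mouth (a point): the probe's stand, a fixed grey block 56 mm square and 45 mm high with a vertical hole 14 mm wide (3 mm chamfer, 42 mm deep) in its top. Given point: centre of the hole's mouth at 45 mm height; the probe's collar rests on this top.
- start (a joint): travel of the tester's green start button: 0 out, 0.006 m fully pressed; about 5 N; springs back
- start_top (a point): centre of the top of the green start button (28 mm across) on the lower, -x part of the console, 65 mm to the -x side of the terminal; its top is 78 mm above the counter and it is pressed straight down
- grease_tin: bystander: yellow tin, 68 mm across, 45 mm high; origin under its centre
- filter: bystander: white and blue oil filter can, 76 mm across, 85 mm high; origin under its centre
- carton_blue: bystander: blue carton 90 x 70 x 55 mm; origin under its centre
- carton_green: bystander: green carton 80 x 80 x 45 mm; origin under its centre
- wrench: bystander: steel wrench, 170 mm, lying flat; origin at its middle, x along it
- cleaner: bystander: dark bottle with a red cap, 64 mm across, 170 mm high; origin under its centre
- belt_ring: bystander: steel bearing ring, 90 mm across, 22 mm high; origin under its centre

How it is judged:
On the way, in this order (a step that is already met when the one before it is completed fails the run):
1. every coil present is clipped fully down in a holder (angle between the x axis of each of coil0_mid, coil1_mid, coil2_mid, coil3_mid and the x axis of tester, either way round below 0.08 rad and linear speed of each of coil0, coil1, coil2, coil3 below 0.05 m/s and ((horizontal distance between coil0_mid and holder0 below 0.015 m and y of coil0_mid in the frame of holder0 between -0.005 and 0.005 m and z of coil0_mid in the frame of holder0 between -0.004 and 0.0035 m) or (horizontal distance between coil0_mid and holder1 below 0.015 m and y of coil0_mid in the frame of holder1 between -0.005 and 0.005 m and z of coil0_mid in the frame of holder1 between -0.004 and 0.0035 m) or (horizontal distance between coil0_mid and holder2 below 0.015 m and y of coil0_mid in the frame of holder2 between -0.005 and 0.005 m and z of coil0_mid in the frame of holder2 between -0.004 and 0.0035 m) or (horizontal distance between coil0_mid and holder3 below 0.015 m and y of coil0_mid in the frame of holder3 between -0.005 and 0.005 m and z of coil0_mid in the frame of holder3 between -0.004 and 0.0035 m)) and ((horizontal distance between coil1_mid and holder0 below 0.015 m and y of coil1_mid in the frame of holder0 between -0.005 and 0.005 m and z of coil1_mid in the frame of holder0 between -0.004 and 0.0035 m) or (horizontal distance between coil1_mid and holder1 below 0.015 m and y of coil1_mid in the frame of holder1 between -0.005 and 0.005 m and z of coil1_mid in the frame of holder1 between -0.004 and 0.0035 m) or (horizontal distance between coil1_mid and holder2 below 0.015 m and y of coil1_mid in the frame of holder2 between -0.005 and 0.005 m and z of coil1_mid in the frame of holder2 between -0.004 and 0.0035 m) or (horizontal distance between coil1_mid and holder3 below 0.015 m and y of coil1_mid in the frame of holder3 between -0.005 and 0.005 m and z of coil1_mid in the frame of holder3 between -0.004 and 0.0035 m)) and ((horizontal distance between coil2_mid and holder0 below 0.015 m and y of coil2_mid in the frame of holder0 between -0.005 and 0.005 m and z of coil2_mid in the frame of holder0 between -0.004 and 0.0035 m) or (horizontal distance between coil2_mid and holder1 below 0.015 m and y of coil2_mid in the frame of holder1 between -0.005 and 0.005 m and z of coil2_mid in the frame of holder1 between -0.004 and 0.0035 m) or (horizontal distance between coil2_mid and holder2 below 0.015 m and y of coil2_mid in the frame of holder2 between -0.005 and 0.005 m and z of coil2_mid in the frame of holder2 between -0.004 and 0.0035 m) or (horizontal distance between coil2_mid and holder3 below 0.015 m and y of coil2_mid in the frame of holder3 between -0.005 and 0.005 m and z of coil2_mid in the frame of holder3 between -0.004 and 0.0035 m)) and ((horizontal distance between coil3_mid and holder0 below 0.015 m and y of coil3_mid in the frame of holder0 between -0.005 and 0.005 m and z of coil3_mid in the frame of holder0 between -0.004 and 0.0035 m) or (horizontal distance between coil3_mid and holder1 below 0.015 m and y of coil3_mid in the frame of holder1 between -0.005 and 0.005 m and z of coil3_mid in the frame of holder1 between -0.004 and 0.0035 m) or (horizontal distance between coil3_mid and holder2 below 0.015 m and y of coil3_mid in the frame of holder2 between -0.005 and 0.005 m and z of coil3_mid in the frame of holder2 between -0.004 and 0.0035 m) or (horizontal distance between coil3_mid and holder3 below 0.015 m and y of coil3_mid in the frame of holder3 between -0.005 and 0.005 m and z of coil3_mid in the frame of holder3 between -0.004 and 0.0035 m))), for 0.3 s.
2. the probe stands fully home in the terminal opening, let go of, all coils clipped in (all of step 1 and z of probe_tip in the frame of terminal below -0.03 m and horizontal distance between probe_tip and terminal below 0.004 m and angle between probe_mid's own z axis and vertical below 0.1 rad and contact force between the fingers and probe below 0.1 N), for 0.2 s.
3. the start button is pressed fully with the probe home and all coils clipped in (all of step 1 and z of probe_tip in the frame of terminal below -0.03 m and horizontal distance between probe_tip and terminal below 0.004 m and angle between probe_mid's own z axis and vertical below 0.1 rad and value of joint start above 0.0045 m), for 0.1 s.
At the end, for the whole second after the job is handed in: every coil lies at rest in a holder (within 15 mm along, 5 mm across, 3.5 mm in height, 0.08 rad of the holder's point and axis); the probe stands upright (0.12 rad) in its stand, pin at least 30 mm deep; the start button is out (all of step 1 and z of probe_tip in the frame of stand_mouth below -0.03 m and horizontal distance between probe_tip and stand_mouth below 0.007 m and angle between probe_mid's own z axis and vertical below 0.12 rad and linear speed of probe below 0.03 m/s and value of joint start below 0.002 m); the robot touches nothing.
It fails at once if a bystander is moved more than 40 mm (distance of any of grease_tin, filter, carton_blue, carton_green, wrench, cleaner, belt_ring from where it was at the start of the episode above 0.04 m).
It fails at once if the probe is tipped over (angle between probe_mid's own z axis and vertical above 0.6 rad).
Of coil0, coil1, coil2, coil3 only 3 to 4 are there at a start; the rules pass over those that are not, and their reading is None.
At some moment in a run one of coil0, coil1, coil2, coil3 may be knocked a few centimetres aside while the robot is not near it.
It also fails if it takes over 200 s, if anything falls off the work surface, if the arm or the gripper's body presses on something with over 40 N, if the wrist force passes 120 N, or if a joint passes its speed limit or range.

## Working session

There is one attempt and no reset: what is moved stays moved. The work goes in short steps, Python scripts to look and compute and a tool call to move; the robot and the scene stay as the last step left them, time stands still between calls to the robot, and variables do not carry over. Pictures are saved under pics/ and viewed, about 12 in all and at most 16, crops included, and the job is handed in when it is done.

Besides the shell and the picture viewer there is one more tool, called after ">>>" as name(argument=value, ...) on one line, values as JSON. servo_tool: Moves the arm, as the interface text tells. Its arguments: {"type":"object","properties":{"deltas":{"type":"array"},"newtons":{"type":"number"}},"required":["deltas"]}

```bash
ls; mkdir -p pics; cat > h.py <<'E'
import numpy as np, cv2
from workcell import env, read_camera, job, cut_out
from scipy.spatial.transform import Rotation as R
def save(c,img,s=1):
    cv2.imwrite('pics/'+c+'.png',cv2.resize(img[:,:,::-1],None,fx=s,fy=s))
def ray(cam,u,v,st=None):
    K=cam['intrinsics']; 
    if 'extrinsics' in cam:
        T=np.array(cam['extrinsics']); d=np.array([(u-K[0][2])/K[0][0],(v-K[1][2])/K[1][1],1])
    else:
        x=(u-K[0][2])/K[0][0]; y=(v-K[1][2])/K[1][1]; r=np.hypot(x,y)+1e-9
        d=np.array([x/r*np.sin(r),y/r*np.sin(r),np.cos(r)])
        W=np.eye(4); q=st['orientation']; W[:3,:3]=R.from_quat([q[1],q[2],q[3],q[0]]).as_matrix(); W[:3,3]=st['tcp_pos']
        T=W@np.array(cam['hand_eye'])
    return T[:3,3],T[:3,:3]@d
def atz(cam,u,v,z,st=None):
    o,d=ray(cam,u,v,st); return (o+d*(z-o[2])/d[2])[:2]
E
cat > a.py <<'E'
from h import *
cs={}
for c in ['scene','top']:
    cs[c]=read_camera(c); save(c+'0',cs[c]['img'],1.5)
    print(c,np.round(cs[c]['intrinsics'],1).tolist(),np.round(cs[c]['extrinsics'],3).tolist())
    for n in ['coil0_mid','probe_mid','tester','stand_mouth','terminal','start_top','start','holder0','grease_tin','filter','carton_blue','carton_green','wrench','cleaner','belt_ring']:
        try:
            for d in cut_out(n,c):
                m=d['region']; v,u=np.nonzero(m)
                print(c,n,round(d['confidence'],2),d['extent'],np.round([u.mean(),v.mean()],1), len(u), np.round(atz(cs[c],u.mean(),v.mean(),0.02),3))
        except Exception as e: print(c,n,e)
print({k:np.round(v,3).tolist() for k,v in env.get_state().items()})
E
python3 a.py
```

```text
pics
scene [[361.5, 0.0, 252.9], [0.0, 361.5, 192.2], [0.0, 0.0, 1.0]] [[0.14, 0.546, -0.826, 1.178], [0.99, -0.078, 0.116, -0.127], [-0.001, -0.834, -0.552, 0.567], [0.0, 0.0, 0.0, 1.0]]
scene coil0_mid 0.73 [111.2, 240.3, 148.7, 292.4] [132.4 266.7] 766 [ 0.603 -0.302]
scene coil0_mid 0.55 [97.2, 289.2, 154.1, 344.1] [127.8 317.5] 2713 [ 0.732 -0.293]
scene probe_mid 0.5 [364.9, 153.6, 377.3, 182.4] [371.5 168.9] 228 [0.283 0.362]
scene tester 0.59 [244.9, 182.7, 419.8, 258.0] [330.3 220.6] 6895 [0.511 0.158]
scene stand_mouth 0.52 [351.6, 177.9, 368.6, 191.0] [360.1 184.6] 143 [0.363 0.293]
scene terminal 0.75 [243.1, 183.1, 416.3, 257.0] [330.6 220.2] 7001 [0.509 0.159]
scene start_top 0.41 [375.3, 183.8, 389.2, 193.2] [380.5 186.7] 97 [0.382 0.346]
scene start 0.49 [351.4, 178.1, 379.9, 190.6] [360.8 183.7] 132 [0.359 0.297]
scene start 0.44 [240.9, 181.4, 417.3, 255.4] [330.8 220.4] 6841 [0.51  0.159]
scene start 0.41 [373.8, 186.0, 386.1, 192.1] [381.1 186.8] 80 [0.383 0.347]
scene start 0.21 [364.9, 154.0, 378.0, 183.1] [371.7 168.8] 262 [0.283 0.363]
scene start 0.17 [244.6,
[... 2550 characters left out ...]
9.9] [342.2 110.9] 953 [ 0.744 -0.289]
top carton_green 0.57 [371.7, 197.1, 409.6, 229.5] [390.7 212.6] 974 [ 0.447 -0.43 ]
top wrench 0.66 [326.5, 254.3, 382.4, 295.1] [351.9 275.5] 397 [ 0.267 -0.318]
top cleaner 0.56 [137.9, 102.5, 164.5, 134.8] [150.5 119.6] 707 [0.702 0.271]
top belt_ring 0.73 [179.7, 225.3, 212.5, 257.1] [196.  239.7] 531 [0.358 0.126]
{'clock': 1.6, 'joint_pos': [-1.397, 0.313, 0.046, 1.304, 0.0, 1.431], 'qvel': [0.0, -0.002, -0.0, -0.0, -0.0, -0.0], 'tau': [0.004, -48.046, 29.88, 0.001, 0.0, 0.0], 'tcp_pos': [0.177, -0.547, 0.304], 'orientation': [-0.0, 0.988, 0.156, 0.0], 'wrist_force': [0.404, 0.916, 0.255], 'ft_torque': [0.038, 0.008, -0.009], 'finger_gap': 0.086}
```

View top.

View pics/top0.png

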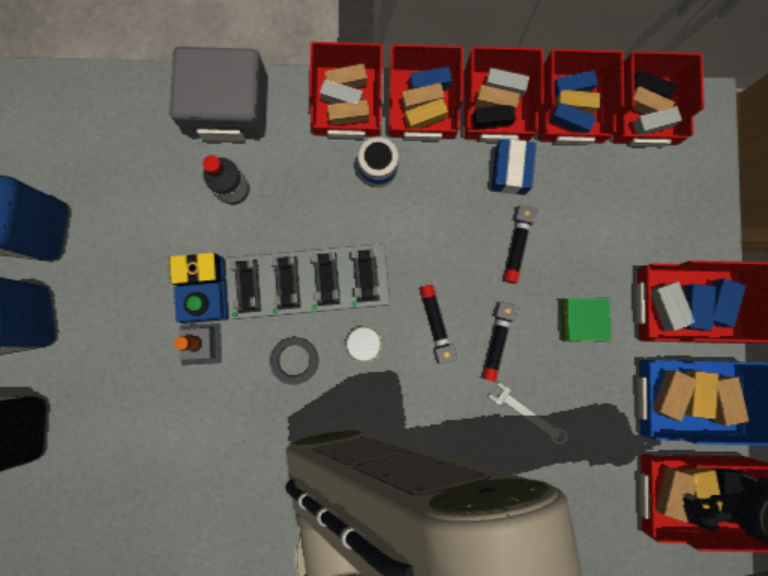

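View pics/scene0.png

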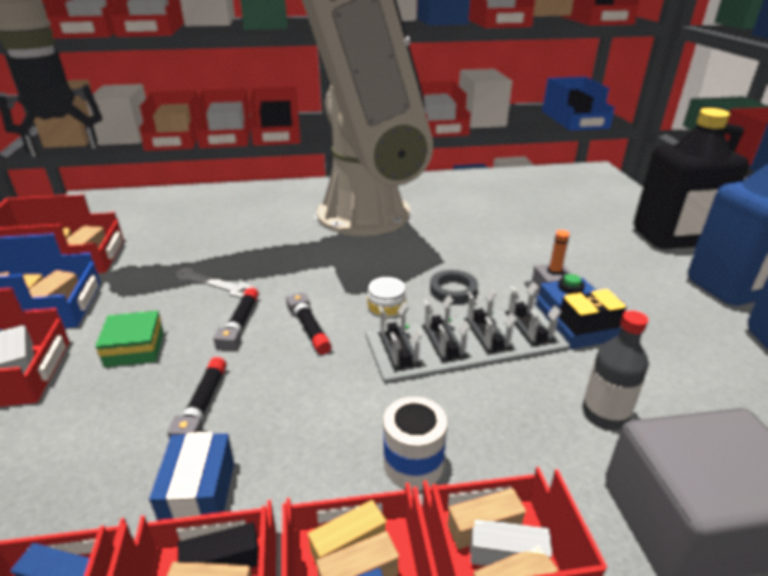

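```bash
cat > fit.py <<'E'
from h import *
from scipy.optimize import minimize
def proj(cam,P):
    T=np.linalg.inv(cam['extrinsics']); p=P@T[:3,:3].T+T[:3,3]; K=np.array(cam['intrinsics'])
    p=p@K.T; return p[:,:2]/p[:,2:]
def box(x0,x1,y0,y1,z0,z1): return np.array([[x,y,z] for x in(x0,x1) for y in(y0,y1) for z in(z0,z1)],float)
def rend(cam,pose,boxes,S=4):
    x,y,t=pose; c,s=np.cos(t),np.sin(t); m=np.zeros((384*S,512*S),np.uint8)
    for b in boxes:
        w=b.copy(); w[:,0]=x+c*b[:,0]-s*b[:,1]; w[:,1]=y+s*b[:,0]+c*b[:,1]
        h=cv2.convexHull(((proj(cam,w)+.5)*S).astype(np.int32)); cv2.fillConvexPoly(m,h,255)
    return cv2.resize(m,(512,384),interpolation=cv2.INTER_AREA)/255.
def fit(views,boxes,p0,d=(.01,.01,.05)):
    f=lambda p:sum(np.abs(rend(c,p,boxes)-m).sum() for c,m in views)
    sx=np.array([p0]+[np.array(p0)+np.eye(3)[i]*d[i] for i in range(3)])
    r=minimize(f,p0,method='Nelder-Mead',options=dict(initial_simplex=sx,xatol=1e-4,fatol=.1)); return r.x,r.fun
TB=[box(-.06,.06,-.155,.155,0,.012),box(-.06,0,.155,.245,0,.056),box(0,.06,.155,.245,0,.072)]
CB=[box(-.07,.05,-.013,.013,0,.026),box(.05,.08,-.018,.018,0,.026)]
if __name__=='__main__':
    V=[]
    for c in ['top','scene']:
        cam=read_camera(c); V.append((cam,cut_out('tester',c)[0]['region'].astype(float)))
    for v in ([V[0]],V): print('tester',*fit(v,TB,(.5,.1,.08)))
    p,_=fit(V,TB,(.5,.1,.08))
    cam=V[0][0]
    # coils from red boots + manual heads (top image px = 1.5x)
    for n,h,r in [('A',(526,213),(513,275)),('B',(507,311),(490,375)),('C',(446,355),(428,291))]:
        a=atz(cam,h[0]/1.5,h[1]/1.5,.024); b=atz(cam,r[0]/1.5,r[1]/1.5,.02)
        d=(a-b)/np.linalg.norm(a-b); mid=a-d*.065; print(n,mid.round(3),np.arctan2(d[1],d[0]).round(3),np.linalg.norm(a-b).round(3))
    for lab,pt in [('h%d'%i,(0,-.114+.076*i,.047)) for i in range(4)]:
        c,s=np.cos(p[2]),np.sin(p[2]); print(lab,round(p[0]+c*pt[0]-s*pt[1],3),round(p[1]+s*pt[0]+c*pt[1],3))
E
python3 fit.py
```

```text
tester [0.50971884 0.10588994 0.11126742] 256.1137254901961
tester [0.50897332 0.10530842 0.11164779] 1028.1607843137256
A [ 0.587 -0.301] -0.197 0.124
B [ 0.396 -0.261] -0.25 0.126
C [ 0.435 -0.143] -2.856 0.126
h0 0.522 -0.008
h1 0.513 0.068
h2 0.505 0.143
h3 0.496 0.219
```

>>> servo_tool(deltas=[{"dx": 27, "dy": 36, "dz": -8, "rz": -0.07, "fingers": -1}, {"dx": 27, "dy": 36, "dz": -8, "rz": -0.07}, {"dx": 27, "dy": 36, "dz": -8, "rz": -0.07}, {"dx": 27, "dy": 36, "dz": -8, "rz": -0.07}, {"dx": 27, "dy": 36, "dz": -8, "rz": -0.07}, {"dx": 27, "dy": 36, "dz": -8, "rz": -0.07}, {"dx": 27, "dy": 36, "dz": -8, "rz": -0.07}, {"dx": 27, "dy": 36, "dz": -8, "rz": -0.07}])

```text
invalid input at $.deltas[0]: expected keys dx, dy, dz, rx, ry, rz, fingers
```

>>> servo_tool(deltas=[{"dx": 3, "dy": -2}, {}])

```text
invalid input at $.deltas[0]: expected keys dx, dy, dz, rx, ry, rz, fingers
```

```bash
cat > w.py <<'E'
from fit import *
import sys
# wrist measurement: rectify view to world plane z (top-down metric map, 1px=0.5mm) around given centre
def wproj(cam,st,P):
    W=np.eye(4); q=st['orientation']; W[:3,:3]=R.from_quat([q[1],q[2],q[3],q[0]]).as_matrix(); W[:3,3]=st['tcp_pos']
    T=np.linalg.inv(W@np.array(cam['hand_eye'])); p=P@T[:3,:3].T+T[:3,3]
    th=np.arctan2(np.hypot(p[:,0],p[:,1]),p[:,2]); ph=np.arctan2(p[:,1],p[:,0]); K=cam['intrinsics']
    return np.c_[K[0][0]*th*np.cos(ph)+K[0][2],K[1][1]*th*np.sin(ph)+K[1][2]]
def rect(cam,st,cx,cy,z,half=.12,mm=.5):
    n=int(2*half*1000/mm); g=(np.arange(n)+.5)*mm/1000-half
    X,Y=np.meshgrid(cy-g,cx-g)  # cols: y decreasing, rows: x decreasing (x up, y left)
    P=np.c_[Y.ravel(),X.ravel(),np.full(n*n,z)]; uv=wproj(cam,st,P).astype(np.float32).reshape(n,n,2)
    return cv2.remap(cam['img'],uv[...,0],uv[...,1],cv2.INTER_LINEAR)
def snap():
    st=env.get_state(); return read_camera('wrist'),st
E
cat > coil.py <<'E'
# usage: coil.py x y tag : rectified view at shaft height
from w import *
x,y=map(float,sys.argv[1:3]); tag=sys.argv[3]
cam,st=snap(); print('tcp',np.round(st['tcp_pos'],4),np.round(st['orientation'],3),'t',st['clock'])
im=rect(cam,st,x,y,.018); 
a=np.hstack([im,cv2.resize(cam['img'],(640,480))[:, 80:560]]); save(tag,a,.83)
try:
    hs=cv2.cvtColor(im,cv2.COLOR_RGB2HSV).astype(int)
    red=((hs[...,0]<8)|(hs[...,0]>172))&(hs[...,1]>150)&(hs[...,2]>70)
    for d in cut_out('coil0_mid','wrist'):
        v,u=np.nonzero(d['region']); f=atz(cam,u.mean(),v.mean(),.015,st)
        P=np.array([atz(cam,a,b,.018,st) for a,b in zip(u[::5],v[::5])])
        w,e=np.linalg.eigh(np.cov(P.T)); ax=e[:,1]; s=(P-P.mean(0))@ax
        print(round(d['confidence'],2),'c',P.mean(0).round(4),'ang',round(float(np.arctan2(ax[1],ax[0])),3),'ext',np.round([s.min(),s.max()],3),'img',np.round([u.mean(),v.mean()]))
    n,l,stt,c=cv2.connectedComponentsWithStats(red.astype(np.uint8))
    for i in range(1,n):
        if stt[i,4]>300: print('red',stt[i,4],np.round([x+.12-c[i][1]*.0005,y+.12-c[i][0]*.0005],4))
except Exception as e: print(e)
E
python3 coil.py .396 -.261 w1
```

```text
tcp [ 0.1775 -0.547   0.3039] [ 0.     0.988  0.156 -0.   ] t 1.8
red 930 [ 0.33   -0.2535]
```

View pics/w1.png

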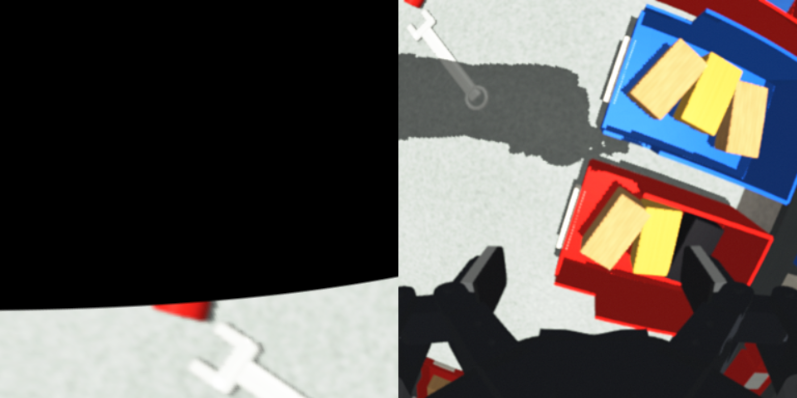

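The move was refused because every key is required, so that picture only shows the start pose: wrench at the upper left, bins on the right.

>>> servo_tool(deltas=[{"dx": 27, "dy": 36, "dz": -8, "rx": 0, "ry": 0, "rz": -0.07, "fingers": -1}, {"dx": 27, "dy": 36, "dz": -8, "rx": 0, "ry": 0, "rz": -0.07, "fingers": -1}, {"dx": 27, "dy": 36, "dz": -8, "rx": 0, "ry": 0, "rz": -0.07, "fingers": -1}, {"dx": 27, "dy": 36, "dz": -8, "rx": 0, "ry": 0, "rz": -0.07, "fingers": -1}, {"dx": 27, "dy": 36, "dz": -8, "rx": 0, "ry": 0, "rz": -0.07, "fingers": -1}, {"dx": 27, "dy": 36, "dz": -8, "rx": 0, "ry": 0, "rz": -0.07, "fingers": -1}, {"dx": 27, "dy": 36, "dz": -8, "rx": 0, "ry": 0, "rz": -0.07, "fingers": -1}, {"dx": 27, "dy": 36, "dz": -8, "rx": 0, "ry": 0, "rz": -0.07, "fingers": -1}])

```text
clock: 2.7
tcp_pos: [0.3943, -0.2575, 0.2399]
orientation: [0.0, 0.992, -0.124, 0.0]
wrist_force: [0.8, 0.8, 0.3]
finger_gap: 0.0854
```

>>> servo_tool(deltas=[{"dx": 3, "dy": -2, "dz": 0, "rx": 0, "ry": 0, "rz": 0, "fingers": -1}, {"dx": 0, "dy": 0, "dz": 0, "rx": 0, "ry": 0, "rz": 0, "fingers": -1}])

```text
clock: 2.9
tcp_pos: [0.3972, -0.2603, 0.2399]
orientation: [0.0, 0.993, -0.121, -0.0]
wrist_force: [0.0, -0.6, 0.0]
finger_gap: 0.0849
```

```bash
python3 coil.py .396 -.261 w2
```

```text
tcp [ 0.3972 -0.2603  0.2399] [ 0.     0.993 -0.121 -0.   ] t 2.9
0.93 c [ 0.5439 -0.2911] ang 2.958 ext [-0.033  0.031] img [246.  30.]
0.62 c [ 0.4441 -0.4301] ang 1.594 ext [-0.055  0.05 ] img [397. 101.]
red 2296 [ 0.3371 -0.2465]
```

View pics/w2.png

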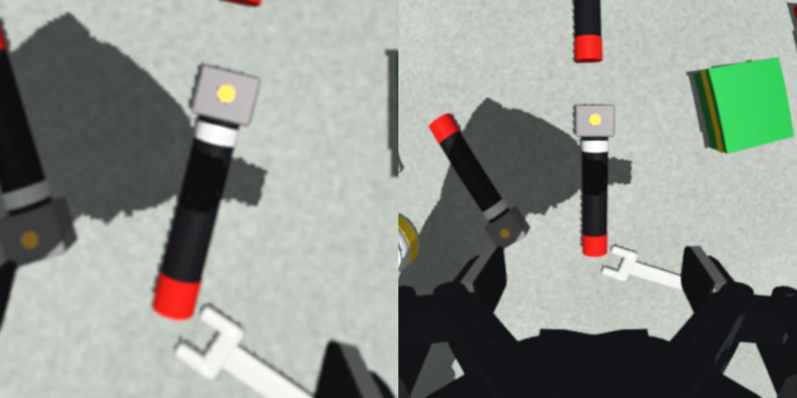

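The rectified crop shows coil B cleanly: head dot at (226,93), boot at (178,297). That puts its mid at (0.3965, -0.262) and its angle at -0.23.

>>> servo_tool(deltas=[{"dx": -1, "dy": -2, "dz": -40, "rx": 0, "ry": 0, "rz": 0.01, "fingers": -0.4}, {"dx": 0, "dy": 0, "dz": -40, "rx": 0, "ry": 0, "rz": 0, "fingers": -0.4}, {"dx": 0, "dy": 0, "dz": -40, "rx": 0, "ry": 0, "rz": 0, "fingers": -0.4}, {"dx": 0, "dy": 0, "dz": -30, "rx": 0, "ry": 0, "rz": 0, "fingers": -0.4}, {"dx": 0, "dy": 0, "dz": -12, "rx": 0, "ry": 0, "rz": 0, "fingers": -0.4}, {"dx": 0, "dy": 0, "dz": 0, "rx": 0, "ry": 0, "rz": 0, "fingers": -0.4}], newtons=60)

```text
clock: 3.6
tcp_pos: [0.3935, -0.2635, 0.0761]
orientation: [-0.001, 0.993, -0.119, -0.002]
wrist_force: [-0.4, -0.4, -0.2]
finger_gap: 0.0597
```

>>> servo_tool(deltas=[{"dx": 0, "dy": 0, "dz": 0, "rx": 0, "ry": 0, "rz": 0, "fingers": 1}, {"dx": 0, "dy": 0, "dz": 0, "rx": 0, "ry": 0, "rz": 0, "fingers": 1}, {"dx": 0, "dy": 0, "dz": 0, "rx": 0, "ry": 0, "rz": 0, "fingers": 1}, {"dx": 0, "dy": 0, "dz": 0, "rx": 0, "ry": 0, "rz": 0, "fingers": 1}, {"dx": 0, "dy": 0, "dz": 0, "rx": 0, "ry": 0, "rz": 0, "fingers": 1}, {"dx": 0, "dy": 0, "dz": 0, "rx": 0, "ry": 0, "rz": 0, "fingers": 1}], newtons=60)

```text
clock: 4.2
tcp_pos: [0.3961, -0.264, 0.0795]
orientation: [0.001, 0.993, -0.118, 0.001]
wrist_force: [-3.0, -0.7, 6.2]
finger_gap: 0.0241
```

>>> servo_tool(deltas=[{"dx": 0, "dy": 0, "dz": 25, "rx": 0, "ry": 0, "rz": 0, "fingers": 1}, {"dx": 0, "dy": 0, "dz": 45, "rx": 0, "ry": 0, "rz": 0, "fingers": 1}, {"dx": 15, "dy": 20, "dz": 40, "rx": 0, "ry": 0, "rz": 0.05, "fingers": 1}, {"dx": 15, "dy": 40, "dz": 20, "rx": 0, "ry": 0, "rz": 0.05, "fingers": 1}, {"dx": 15, "dy": 45, "dz": 10, "rx": 0, "ry": 0, "rz": 0.05, "fingers": 1}, {"dx": 15, "dy": 45, "dz": 10, "rx": 0, "ry": 0, "rz": 0.05, "fingers": 1}, {"dx": 15, "dy": 45, "dz": 10, "rx": 0, "ry": 0, "rz": 0.05, "fingers": 1}, {"dx": 15, "dy": 45, "dz": 10, "rx": 0, "ry": 0, "rz": 0.05, "fingers": 1}])

```text
clock: 5.0
tcp_pos: [0.4858, -0.0211, 0.2492]
orientation: [0.0, 0.999, 0.033, 0.001]
wrist_force: [0.5, -1.1, -1.2]
finger_gap: 0.0236
```

>>> servo_tool(deltas=[{"dx": 10, "dy": 30, "dz": 0, "rx": 0, "ry": 0, "rz": 0.048, "fingers": 1}, {"dx": 0, "dy": 0, "dz": 0, "rx": 0, "ry": 0, "rz": 0, "fingers": 1}, {"dx": 0, "dy": 0, "dz": 0, "rx": 0, "ry": 0, "rz": 0, "fingers": 1}])

```text
clock: 5.3
tcp_pos: [0.4954, 0.0078, 0.2482]
orientation: [0.0, 0.998, 0.057, 0.0]
wrist_force: [0.5, -0.1, -1.2]
finger_gap: 0.0235
```

```bash
cat > t.py <<'E'
from w import *
cam,st=snap(); print('tcp',np.round(st['tcp_pos'],4),np.round(st['orientation'],3),'t',st['clock'],st['finger_gap'])
np.savez('t.npz',img=cam['img'],K=cam['intrinsics'],H=cam['hand_eye'],o=st['orientation'],p=st['tcp_pos'])
im=rect(cam,st,.505,.12,.012,.2,.8)
save('t1',np.hstack([im,cv2.resize(cam['img'],(640,480))[:,60:560]]),.8)
print(cam['hand_eye'],cam['intrinsics'])
for d in cut_out('start_top','wrist')[:2]:
    v,u=np.nonzero(d['region']); print('start',round(d['confidence'],2),len(u),atz(cam,u.mean(),v.mean(),.056,st),atz(cam,u.mean(),v.mean(),.078,st),u.mean(),v.mean())
E
python3 t.py
```

```text
tcp [0.4954 0.0078 0.2482] [0.    0.998 0.057 0.   ] t 5.3 0.02346402263097919Traceback (most recent call last):
  File "t.py", line 5, in <module>
    save('t1',np.hstack([im,cv2.resize(cam['img'],(640,480))[:,60:560]]),.8)
              ~~~~~~~~~^^^^^^^^^^^^^^^^^^^^^^^^^^^^^^^^^^^^^^^^^^^^^^^^^
    return _nx.concatenate(arrs, 1, dtype=dtype, casting=casting)
           ~~~~~~~~~~~~~~~^^^^^^^^^^^^^^^^^^^^^^^^^^^^^^^^^^^^^^^
ValueError: all the input array dimensions except for the concatenation axis must match exactly, but along dimension 0, the array at index 0 has size 500 and the array at index 1 has size 480
```

```bash
sed -i 's/(640,480))\[:,60:560\]/(640,500))[:,60:560]/; s/,.8)$/,.78)/' t.py; python3 t.py
```

```text
tcp [0.4952 0.007  0.248 ] [ 0.     0.998  0.056 -0.   ] t 5.35 0.02398761872933495Traceback (most recent call last):
  File "t.py", line 5, in <module>
    save('t1',np.hstack([im,cv2.resize(cam['img'],(640,500))[:,60:560]]),.78)
              ~~~~~~~~~^^^^^^^^^^^^^^^^^^^^^^^^^^^^^^^^^^^^^^^^^^^^^^^^^
    return _nx.concatenate(arrs, 1, dtype=dtype, casting=casting)
           ~~~~~~~~~~~~~~~^^^^^^^^^^^^^^^^^^^^^^^^^^^^^^^^^^^^^^^
ValueError: all the input array dimensions except for the concatenation axis must match exactly, but along dimension 0, the array at index 0 has size 512 and the array at index 1 has size 500
```

```bash
sed -i 's/.012,.2,.78)/.012,.2,.8)/' t.py; python3 t.py
```

```text
tcp [0.4951 0.0065 0.2479] [ 0.     0.998  0.055 -0.   ] t 5.4 0.02337494399332897
[[-1.00384523e-04 -9.62980070e-01 -2.69572576e-01  6.84071647e-02]
 [ 9.99999965e-01 -1.62494548e-04  2.08086790e-04  2.16506993e-04]
 [-2.44187506e-04 -2.69572546e-01  9.62980053e-01 -6.86398656e-02]
 [ 0.00000000e+00  0.00000000e+00  0.00000000e+00  1.00000000e+00]] [[297.31863964   0.         251.77139647]
 [  0.         297.31863964 191.99954157]
 [  0.           0.           1.        ]]
start 0.42 2077 [ 0.47040395 -0.11573203] [ 0.4782346  -0.10479006] 370.3586904188734 224.25613866153105
```

View pics/t1.png

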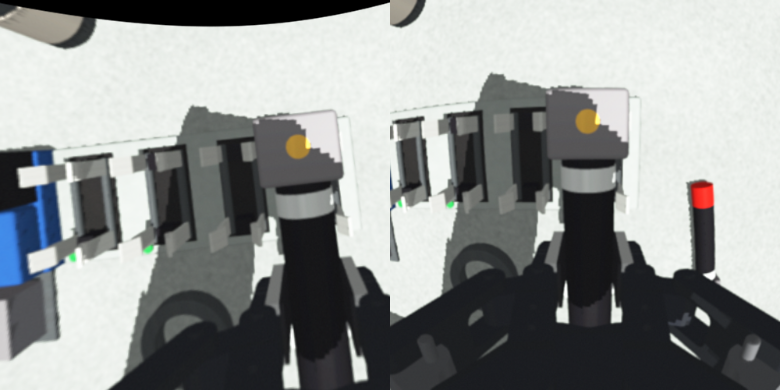

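```bash
cat > ov.py <<'E'
from w import *
z=np.load('t.npz'); cam=dict(img=z['img'],intrinsics=z['K'],hand_eye=z['H']); st=dict(orientation=z['o'],tcp_pos=z['p'])
S=3; im=cv2.resize(z['img'],None,fx=S,fy=S,interpolation=cv2.INTER_CUBIC)
def draw(p,col):
    x,y,t=p;c,s=np.cos(t),np.sin(t)
    def L(a,b):
        P=np.array([np.array(a)+(np.array(b)-a)*k for k in np.linspace(0,1,20)],float); W=P.copy()
        W[:,0]=x+c*P[:,0]-s*P[:,1]; W[:,1]=y+s*P[:,0]+c*P[:,1]
        uv=(wproj(cam,st,W)+.5)*S; cv2.polylines(im,[uv.astype(np.int32)],False,col,1)
    Z=.012
    L((-.06,-.155,Z),(.06,-.155,Z));L((.06,-.155,Z),(.06,.155,Z));L((-.06,-.155,Z),(-.06,.155,Z))
    L((.0,.155,.072),(.06,.155,.072));L((-.06,.155,.056),(0,.155,.056))
    for i in (-.114,-.038,.038,.114):
        for X in (-.044,-.028,.028,.044):
            L((X,i-.0195,.071),(X,i+.0195,.071))
for a,col in zip(sys.argv[1:],[(255,0,0),(0,120,255)]): draw([float(v) for v in a.split(',')],col)
cv2.imwrite('pics/%s.png'%('ov%d'%len(sys.argv)+str(np.random.randint(999))),im[150:750,0:800,::-1])
E
python3 ov.py .509,.1053,.1116 .509,.1053,.13; ls pics
```

```text
ov3942.png
scene0.png
t1.png
top0.png
w1.png
w2.png
```

View pics/ov3942.png

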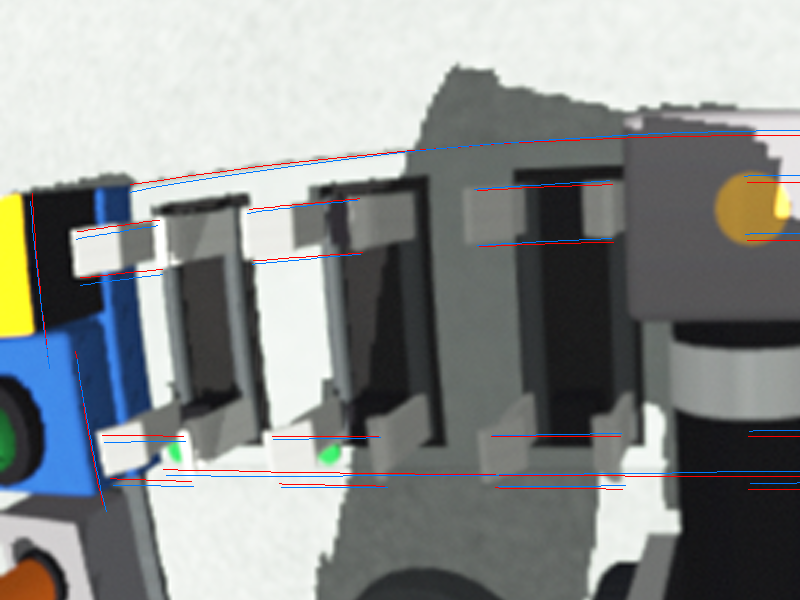

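Jaw lips in the overlay match the first tester fit (red) to about 2 mm, needing roughly +1.5 mm in x. I'll insert this coil in h0.

>>> servo_tool(deltas=[{"dx": 14, "dy": -7, "dz": -20, "rx": 0, "ry": 0, "rz": 0.002, "fingers": 1}, {"dx": 13, "dy": -7, "dz": -35, "rx": 0, "ry": 0, "rz": 0, "fingers": 1}, {"dx": 0, "dy": 0, "dz": -35, "rx": 0, "ry": 0, "rz": 0, "fingers": 1}, {"dx": 0, "dy": 0, "dz": 0, "rx": 0, "ry": 0, "rz": 0, "fingers": 1}, {"dx": 0, "dy": 0, "dz": 0, "rx": 0, "ry": 0, "rz": 0, "fingers": 1}], newtons=100)

```text
clock: 6.0
tcp_pos: [0.5217, -0.0077, 0.1578]
orientation: [-0.0, 0.998, 0.056, -0.001]
wrist_force: [-0.6, -0.5, -0.9]
finger_gap: 0.0222
```

>>> servo_tool(deltas=[{"dx": 1, "dy": 0, "dz": -12, "rx": 0, "ry": 0, "rz": 0, "fingers": 1}, {"dx": 0, "dy": 0, "dz": -10, "rx": 0, "ry": 0, "rz": 0, "fingers": 1}, {"dx": 0, "dy": 0, "dz": -8, "rx": 0, "ry": 0, "rz": 0, "fingers": 1}, {"dx": 0, "dy": 0, "dz": -8, "rx": 0, "ry": 0, "rz": 0, "fingers": 1}])

```text
clock: 6.4
tcp_pos: [0.5244, -0.0063, 0.1211]
orientation: [-0.001, 0.998, 0.057, 0.002]
wrist_force: [-1.4, 3.4, 7.8]
finger_gap: 0.0225
```

>>> servo_tool(deltas=[{"dx": 0, "dy": 0, "dz": -6, "rx": 0, "ry": 0, "rz": 0, "fingers": 1}, {"dx": 0, "dy": 0, "dz": -3, "rx": 0, "ry": 0, "rz": 0, "fingers": 1}, {"dx": 0, "dy": 0, "dz": 0, "rx": 0, "ry": 0, "rz": 0, "fingers": 1}])

```text
clock: 6.7
tcp_pos: [0.5238, -0.0056, 0.1135]
orientation: [-0.001, 0.998, 0.057, 0.001]
wrist_force: [-6.8, 5.8, 19.7]
finger_gap: 0.0223
```

>>> servo_tool(deltas=[{"dx": 0, "dy": 0, "dz": -3, "rx": 0, "ry": 0, "rz": 0, "fingers": 1}, {"dx": 0, "dy": 0, "dz": -2, "rx": 0, "ry": 0, "rz": 0, "fingers": 1}, {"dx": 0, "dy": 0, "dz": 0, "rx": 0, "ry": 0, "rz": 0, "fingers": 1}])

```text
clock: 7.0
tcp_pos: [0.5238, -0.0056, 0.1132]
orientation: [-0.001, 0.998, 0.057, 0.002]
wrist_force: [-19.7, 7.6, 58.2]
finger_gap: 0.0222
```

>>> servo_tool(deltas=[{"dx": 0, "dy": 0, "dz": 5, "rx": 0, "ry": 0, "rz": 0, "fingers": -0.4}, {"dx": 0, "dy": 0, "dz": 0, "rx": 0, "ry": 0, "rz": 0, "fingers": -0.4}, {"dx": 0, "dy": 0, "dz": 0, "rx": 0, "ry": 0, "rz": 0, "fingers": -0.4}, {"dx": 0, "dy": 0, "dz": 25, "rx": 0, "ry": 0, "rz": 0, "fingers": -0.4}, {"dx": 0, "dy": 0, "dz": 45, "rx": 0, "ry": 0, "rz": 0, "fingers": -0.4}, {"dx": -20, "dy": -30, "dz": 30, "rx": 0, "ry": 0, "rz": 0.06, "fingers": -0.4}, {"dx": -25, "dy": -35, "dz": 20, "rx": 0, "ry": 0, "rz": 0.06, "fingers": -0.4}, {"dx": -25, "dy": -35, "dz": 5, "rx": 0, "ry": 0, "rz": 0.053, "fingers": -0.4}])

```text
clock: 7.8
tcp_pos: [0.454, -0.1083, 0.2376]
orientation: [0.001, 0.989, 0.145, 0.001]
wrist_force: [0.9, -0.3, -0.3]
finger_gap: 0.0601
```

>>> servo_tool(deltas=[{"dx": -19, "dy": -37, "dz": 0, "rx": 0, "ry": 0, "rz": 0, "fingers": -0.4}, {"dx": 0, "dy": 0, "dz": 0, "rx": 0, "ry": 0, "rz": 0, "fingers": -0.4}, {"dx": 0, "dy": 0, "dz": 0, "rx": 0, "ry": 0, "rz": 0, "fingers": -0.4}])

```text
clock: 8.1
tcp_pos: [0.434, -0.1448, 0.2352]
orientation: [-0.0, 0.99, 0.142, -0.0]
wrist_force: [0.6, 0.6, 0.2]
finger_gap: 0.06
```

```bash
python3 coil.py .435 -.143 w3
```

```text
tcp [ 0.434  -0.1448  0.2352] [-0.     0.99   0.142 -0.   ] t 8.1
0.58 c [ 0.5924 -0.2987] ang 2.915 ext [-0.077  0.079] img [429.  85.]
0.5 c [0.514  0.0642] ang 1.66 ext [-0.116  0.155] img [90. 60.]
red 2254 [ 0.494  -0.1247]
```

View pics/w3.png

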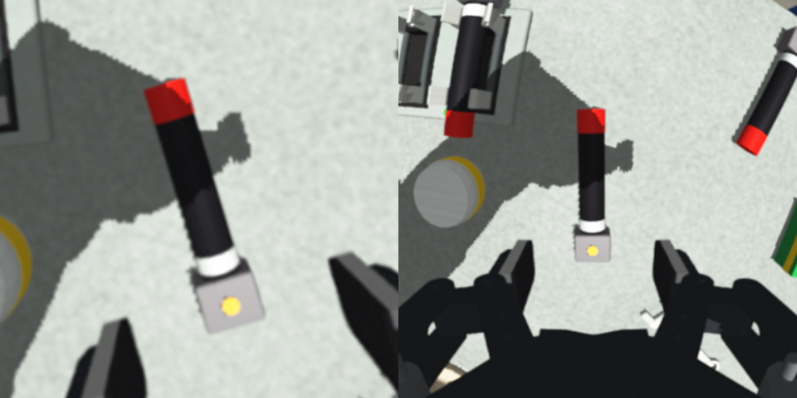

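Coil C: boot at (169,100), head dot at (231,306), so mid is (0.434, -0.143) and the axis angle 0.296. The first coil sits in h0.

>>> servo_tool(deltas=[{"dx": 0, "dy": 2, "dz": -40, "rx": 0, "ry": 0, "rz": 0.01, "fingers": -0.4}, {"dx": 0, "dy": 0, "dz": -40, "rx": 0, "ry": 0, "rz": 0, "fingers": -0.4}, {"dx": 0, "dy": 0, "dz": -40, "rx": 0, "ry": 0, "rz": 0, "fingers": -0.4}, {"dx": 0, "dy": 0, "dz": -26, "rx": 0, "ry": 0, "rz": 0, "fingers": -0.4}, {"dx": 0, "dy": 0, "dz": -10, "rx": 0, "ry": 0, "rz": 0, "fingers": -0.4}, {"dx": 0, "dy": 0, "dz": 0, "rx": 0, "ry": 0, "rz": 0, "fingers": -0.4}])

```text
clock: 8.8
tcp_pos: [0.434, -0.1406, 0.0786]
orientation: [-0.001, 0.989, 0.149, -0.001]
wrist_force: [-0.2, -0.7, -0.8]
finger_gap: 0.0599
```

>>> servo_tool(deltas=[{"dx": 0, "dy": 0, "dz": 0, "rx": 0, "ry": 0, "rz": 0, "fingers": 1}, {"dx": 0, "dy": 0, "dz": 0, "rx": 0, "ry": 0, "rz": 0, "fingers": 1}, {"dx": 0, "dy": 0, "dz": 0, "rx": 0, "ry": 0, "rz": 0, "fingers": 1}, {"dx": 0, "dy": 0, "dz": 0, "rx": 0, "ry": 0, "rz": 0, "fingers": 1}, {"dx": 0, "dy": 0, "dz": 0, "rx": 0, "ry": 0, "rz": 0, "fingers": 1}], newtons=100)

```text
clock: 9.3
tcp_pos: [0.4357, -0.1424, 0.0819]
orientation: [0.001, 0.989, 0.148, 0.002]
wrist_force: [-0.1, 1.1, 6.5]
finger_gap: 0.0225
```

>>> servo_tool(deltas=[{"dx": 0, "dy": 0, "dz": 25, "rx": 0, "ry": 0, "rz": 0, "fingers": 1}, {"dx": 0, "dy": 0, "dz": 45, "rx": 0, "ry": 0, "rz": 0, "fingers": 1}, {"dx": 10, "dy": 20, "dz": 40, "rx": 0, "ry": 0, "rz": -0.03, "fingers": 1}, {"dx": 15, "dy": 40, "dz": 10, "rx": 0, "ry": 0, "rz": -0.04, "fingers": 1}, {"dx": 15, "dy": 45, "dz": 0, "rx": 0, "ry": 0, "rz": -0.04, "fingers": 1}, {"dx": 15, "dy": 45, "dz": 0, "rx": 0, "ry": 0, "rz": -0.04, "fingers": 1}, {"dx": 15, "dy": 40, "dz": 0, "rx": 0, "ry": 0, "rz": -0.035, "fingers": 1}, {"dx": 8, "dy": 18, "dz": 0, "rx": 0, "ry": 0, "rz": 0, "fingers": 1}])

```text
clock: 10.1
tcp_pos: [0.5135, 0.0691, 0.2013]
orientation: [-0.0, 0.998, 0.057, 0.001]
wrist_force: [-0.5, 0.1, -2.0]
finger_gap: 0.0225
```

>>> servo_tool(deltas=[{"dx": 0, "dy": 0, "dz": -20, "rx": 0, "ry": 0, "rz": 0, "fingers": 1}, {"dx": 0, "dy": 0, "dz": -20, "rx": 0, "ry": 0, "rz": 0, "fingers": 1}, {"dx": 0, "dy": 0, "dz": 0, "rx": 0, "ry": 0, "rz": 0, "fingers": 1}, {"dx": 0, "dy": 0, "dz": 0, "rx": 0, "ry": 0, "rz": 0, "fingers": 1}])

```text
clock: 10.5
tcp_pos: [0.5124, 0.066, 0.1606]
orientation: [0.0, 0.998, 0.056, 0.0]
wrist_force: [0.4, -0.2, -0.5]
finger_gap: 0.0222
```

>>> servo_tool(deltas=[{"dx": 2, "dy": 3, "dz": -12, "rx": 0, "ry": 0, "rz": 0, "fingers": 1}, {"dx": 0, "dy": 0, "dz": -10, "rx": 0, "ry": 0, "rz": 0, "fingers": 1}, {"dx": 0, "dy": 0, "dz": -8, "rx": 0, "ry": 0, "rz": 0, "fingers": 1}, {"dx": 0, "dy": 0, "dz": -8, "rx": 0, "ry": 0, "rz": 0, "fingers": 1}, {"dx": 0, "dy": 0, "dz": -7, "rx": 0, "ry": 0, "rz": 0, "fingers": 1}, {"dx": 0, "dy": 0, "dz": -3, "rx": 0, "ry": 0, "rz": 0, "fingers": 1}, {"dx": 0, "dy": 0, "dz": 0, "rx": 0, "ry": 0, "rz": 0, "fingers": 1}])

```text
clock: 11.2
tcp_pos: [0.5151, 0.0699, 0.1156]
orientation: [-0.001, 0.998, 0.056, 0.002]
wrist_force: [-10.2, 4.3, 31.0]
finger_gap: 0.0219
```

>>> servo_tool(deltas=[{"dx": 0, "dy": 0, "dz": -2, "rx": 0, "ry": 0, "rz": 0, "fingers": 1}, {"dx": 0, "dy": 0, "dz": 0, "rx": 0, "ry": 0, "rz": 0, "fingers": 1}])

```text
clock: 11.4
tcp_pos: [0.5151, 0.0699, 0.1154]
orientation: [-0.001, 0.998, 0.056, 0.002]
wrist_force: [-13.7, 2.9, 46.5]
finger_gap: 0.0219
```

>>> servo_tool(deltas=[{"dx": 0, "dy": 0, "dz": 5, "rx": 0, "ry": 0, "rz": 0, "fingers": -0.4}, {"dx": 0, "dy": 0, "dz": 0, "rx": 0, "ry": 0, "rz": 0, "fingers": -0.4}, {"dx": 0, "dy": 0, "dz": 0, "rx": 0, "ry": 0, "rz": 0, "fingers": -0.4}, {"dx": 0, "dy": 0, "dz": 25, "rx": 0, "ry": 0, "rz": 0, "fingers": -0.4}, {"dx": 0, "dy": 0, "dz": 45, "rx": 0, "ry": 0, "rz": 0, "fingers": -0.4}, {"dx": 5, "dy": -30, "dz": 30, "rx": 0, "ry": 0, "rz": -0.04, "fingers": -0.4}, {"dx": 8, "dy": -45, "dz": 12, "rx": 0, "ry": 0, "rz": -0.04, "fingers": -0.4}, {"dx": 10, "dy": -48, "dz": 5, "rx": 0, "ry": 0, "rz": -0.04, "fingers": -0.4}])

```text
clock: 12.2
tcp_pos: [0.5383, -0.0549, 0.2331]
orientation: [0.0, 1.0, -0.004, 0.001]
wrist_force: [1.5, 0.3, -0.0]
finger_gap: 0.0602
```

>>> servo_tool(deltas=[{"dx": 10, "dy": -48, "dz": 0, "rx": 0, "ry": 0, "rz": -0.04, "fingers": -0.4}, {"dx": 10, "dy": -48, "dz": 0, "rx": 0, "ry": 0, "rz": -0.04, "fingers": -0.4}, {"dx": 10, "dy": -48, "dz": 0, "rx": 0, "ry": 0, "rz": -0.04, "fingers": -0.4}, {"dx": 10, "dy": -48, "dz": 0, "rx": 0, "ry": 0, "rz": -0.04, "fingers": -0.4}, {"dx": 10, "dy": -45, "dz": 0, "rx": 0, "ry": 0, "rz": -0.04, "fingers": -0.4}, {"dx": 0, "dy": -10, "dz": 0, "rx": 0, "ry": 0, "rz": 0, "fingers": -0.4}, {"dx": 0, "dy": 0, "dz": 0, "rx": 0, "ry": 0, "rz": 0, "fingers": -0.4}])

```text
clock: 12.9
tcp_pos: [0.5869, -0.3031, 0.2298]
orientation: [-0.0, 0.994, -0.105, -0.001]
wrist_force: [-0.7, -0.8, -0.5]
finger_gap: 0.0596
```

```bash
python3 coil.py .588 -.300 w4
```

```text
tcp [ 0.5869 -0.3031  0.2298] [-0.     0.994 -0.105 -0.001] t 12.9
0.59 c [ 0.5979 -0.3027] ang 2.912 ext [-0.067  0.086] img [249. 169.]
0.39 c [0.5224 0.0129] ang 2.059 ext [-0.089  0.186] img [ 39. 273.]
red 2267 [ 0.5266 -0.2863]
```

View pics/w4.png

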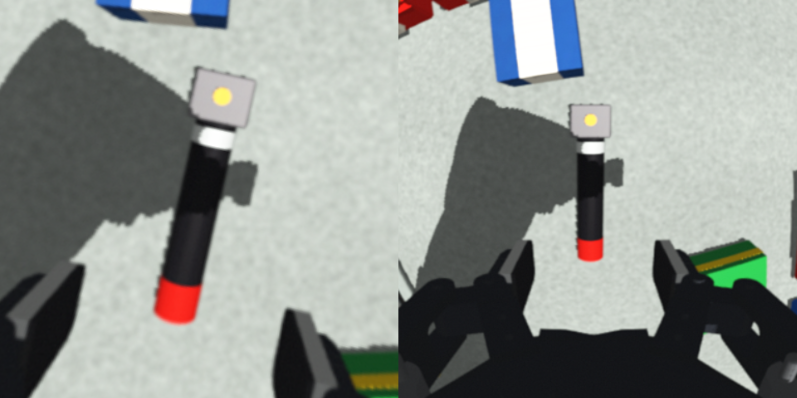

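Coil A: boot at (178,300), head dot at (222,97), so mid is (0.586, -0.2996) and the angle -0.22.

>>> servo_tool(deltas=[{"dx": -1, "dy": 3.5, "dz": -40, "rx": 0, "ry": 0, "rz": -0.01, "fingers": -0.4}, {"dx": 0, "dy": 0, "dz": -40, "rx": 0, "ry": 0, "rz": 0, "fingers": -0.4}, {"dx": 0, "dy": 0, "dz": -40, "rx": 0, "ry": 0, "rz": 0, "fingers": -0.4}, {"dx": 0, "dy": 0, "dz": -22, "rx": 0, "ry": 0, "rz": 0, "fingers": -0.4}, {"dx": 0, "dy": 0, "dz": -9, "rx": 0, "ry": 0, "rz": 0, "fingers": -0.4}, {"dx": 0, "dy": 0, "dz": 0, "rx": 0, "ry": 0, "rz": 0, "fingers": -0.4}])

```text
clock: 13.6
tcp_pos: [0.5859, -0.2954, 0.0799]
orientation: [-0.001, 0.994, -0.108, -0.001]
wrist_force: [-0.7, 0.2, 0.3]
finger_gap: 0.0595
```

>>> servo_tool(deltas=[{"dx": 0, "dy": 0, "dz": 0, "rx": 0, "ry": 0, "rz": 0, "fingers": 1}, {"dx": 0, "dy": 0, "dz": 0, "rx": 0, "ry": 0, "rz": 0, "fingers": 1}, {"dx": 0, "dy": 0, "dz": 0, "rx": 0, "ry": 0, "rz": 0, "fingers": 1}, {"dx": 0, "dy": 0, "dz": 0, "rx": 0, "ry": 0, "rz": 0, "fingers": 1}, {"dx": 0, "dy": 0, "dz": 0, "rx": 0, "ry": 0, "rz": 0, "fingers": 1}], newtons=100)

```text
clock: 14.1
tcp_pos: [0.5876, -0.2982, 0.0837]
orientation: [0.001, 0.994, -0.109, 0.002]
wrist_force: [-0.7, 1.8, 6.3]
finger_gap: 0.0219
```

>>> servo_tool(deltas=[{"dx": 0, "dy": 0, "dz": 25, "rx": 0, "ry": 0, "rz": 0, "fingers": 1}, {"dx": 0, "dy": 0, "dz": 45, "rx": 0, "ry": 0, "rz": 0, "fingers": 1}, {"dx": -5, "dy": 25, "dz": 40, "rx": 0, "ry": 0, "rz": 0.03, "fingers": 1}, {"dx": -8, "dy": 45, "dz": 10, "rx": 0, "ry": 0, "rz": 0.03, "fingers": 1}, {"dx": -8, "dy": 48, "dz": 0, "rx": 0, "ry": 0, "rz": 0.03, "fingers": 1}, {"dx": -8, "dy": 48, "dz": 0, "rx": 0, "ry": 0, "rz": 0.04, "fingers": 1}, {"dx": -8, "dy": 48, "dz": 0, "rx": 0, "ry": 0, "rz": 0.04, "fingers": 1}, {"dx": -8, "dy": 48, "dz": 0, "rx": 0, "ry": 0, "rz": 0.04, "fingers": 1}])

```text
clock: 14.9
tcp_pos: [0.5411, -0.0339, 0.2021]
orientation: [0.0, 1.0, -0.004, 0.001]
wrist_force: [0.7, 0.0, -1.8]
finger_gap: 0.0219
```

>>> servo_tool(deltas=[{"dx": -8, "dy": 48, "dz": 0, "rx": 0, "ry": 0, "rz": 0.04, "fingers": 1}, {"dx": -8, "dy": 48, "dz": 0, "rx": 0, "ry": 0, "rz": 0.04, "fingers": 1}, {"dx": -8, "dy": 48, "dz": 0, "rx": 0, "ry": 0, "rz": 0.04, "fingers": 1}, {"dx": -12, "dy": 37, "dz": 0, "rx": 0, "ry": 0, "rz": 0, "fingers": 1}, {"dx": 0, "dy": 0, "dz": -20, "rx": 0, "ry": 0, "rz": 0, "fingers": 1}, {"dx": 0, "dy": 0, "dz": -15, "rx": 0, "ry": 0, "rz": 0, "fingers": 1}, {"dx": 0, "dy": 0, "dz": 0, "rx": 0, "ry": 0, "rz": 0, "fingers": 1}, {"dx": 0, "dy": 0, "dz": 0, "rx": 0, "ry": 0, "rz": 0, "fingers": 1}])

```text
clock: 15.7
tcp_pos: [0.5061, 0.1409, 0.1666]
orientation: [-0.002, 0.998, 0.059, 0.0]
wrist_force: [0.7, -0.3, -1.9]
finger_gap: 0.0219
```

>>> servo_tool(deltas=[{"dx": 1, "dy": 4, "dz": -12, "rx": 0, "ry": 0, "rz": -0.005, "fingers": 1}, {"dx": 0, "dy": 0, "dz": -12, "rx": 0, "ry": 0, "rz": 0, "fingers": 1}, {"dx": 0, "dy": 0, "dz": -8, "rx": 0, "ry": 0, "rz": 0, "fingers": 1}, {"dx": 0, "dy": 0, "dz": -8, "rx": 0, "ry": 0, "rz": 0, "fingers": 1}, {"dx": 0, "dy": 0, "dz": -7, "rx": 0, "ry": 0, "rz": 0, "fingers": 1}, {"dx": 0, "dy": 0, "dz": -3, "rx": 0, "ry": 0, "rz": 0, "fingers": 1}, {"dx": 0, "dy": 0, "dz": 0, "rx": 0, "ry": 0, "rz": 0, "fingers": 1}])

```text
clock: 16.4
tcp_pos: [0.5079, 0.1435, 0.1175]
orientation: [-0.006, 0.998, 0.06, 0.001]
wrist_force: [-4.8, 7.9, 14.4]
finger_gap: 0.0219
```

>>> servo_tool(deltas=[{"dx": 0, "dy": 0, "dz": -2, "rx": 0, "ry": 0, "rz": 0, "fingers": 1}, {"dx": 0, "dy": 0, "dz": 0, "rx": 0, "ry": 0, "rz": 0, "fingers": 1}])

```text
clock: 16.6
tcp_pos: [0.5079, 0.1435, 0.1174]
orientation: [-0.006, 0.998, 0.06, 0.001]
wrist_force: [-8.6, 6.5, 29.7]
finger_gap: 0.0219
```

>>> servo_tool(deltas=[{"dx": 0, "dy": 0, "dz": 5, "rx": 0, "ry": 0, "rz": 0, "fingers": -0.4}, {"dx": 0, "dy": 0, "dz": 0, "rx": 0, "ry": 0, "rz": 0, "fingers": -0.4}, {"dx": 0, "dy": 0, "dz": 0, "rx": 0, "ry": 0, "rz": 0, "fingers": -0.4}, {"dx": 0, "dy": 0, "dz": 25, "rx": 0, "ry": 0, "rz": 0, "fingers": -0.4}, {"dx": 0, "dy": 0, "dz": 45, "rx": 0, "ry": 0, "rz": 0, "fingers": -0.4}, {"dx": -15, "dy": 15, "dz": 40, "rx": 0, "ry": 0, "rz": -0.02, "fingers": -0.4}, {"dx": -25, "dy": 30, "dz": 25, "rx": 0, "ry": 0, "rz": -0.02, "fingers": -0.4}, {"dx": -25, "dy": 35, "dz": 15, "rx": 0, "ry": 0, "rz": -0.02, "fingers": -0.4}])

```text
clock: 17.4
tcp_pos: [0.4514, 0.157, 0.2706]
orientation: [-0.027, 0.997, 0.07, -0.001]
wrist_force: [0.6, 1.3, 0.3]
finger_gap: 0.0598
```

>>> servo_tool(deltas=[{"dx": -23, "dy": 37, "dz": 10, "rx": 0, "ry": 0, "rz": -0.03, "fingers": -0.4}, {"dx": 0, "dy": 0, "dz": 0, "rx": 0, "ry": 0, "rz": 0, "fingers": -0.4}, {"dx": 0, "dy": 0, "dz": 0, "rx": 0, "ry": 0, "rz": 0, "fingers": -0.4}])

```text
clock: 17.7
tcp_pos: [0.4331, 0.1631, 0.2784]
orientation: [-0.038, 0.996, 0.074, -0.003]
wrist_force: [-1.1, 0.6, -0.2]
finger_gap: 0.0598
```

```bash
cat > t2.py <<'E'
from w import *
cam,st=snap(); print('tcp',np.round(st['tcp_pos'],4),np.round(st['orientation'],3),'t',st['clock'],st['finger_gap'])
np.savez('t2.npz',img=cam['img'],K=cam['intrinsics'],H=cam['hand_eye'],o=st['orientation'],p=st['tcp_pos'])
save('t2',cam['img'],1.5)
for n,z in [('probe_mid',.1),('start_top',.078),('stand_mouth',.045)]:
  for d in cut_out(n,'wrist')[:2]:
    v,u=np.nonzero(d['region']); print(n,round(d['confidence'],2),len(u),atz(cam,u.mean(),v.mean(),z,st).round(4),u.mean().round(1),v.mean().round(1),np.round(d['extent']))
E
python3 t2.py
```

```text
tcp [0.4331 0.1631 0.2784] [-0.038  0.996  0.074 -0.003] t 17.7 0.059791826108893484
probe_mid 0.61 1412 [0.3898 0.3015] 120.0 210.1 [ 92. 186. 149. 232.]
start_top 0.71 579 [0.458 0.3  ] 133.9 138.7 [124. 127. 149. 150.]
stand_mouth 0.68 2758 [0.3984 0.2884] 153.1 189.3 [115. 165. 180. 221.]
stand_mouth 0.59 2671 [0.3984 0.0082] 395.4 229.2 [366. 198. 424. 260.]
```

View pics/t2.png

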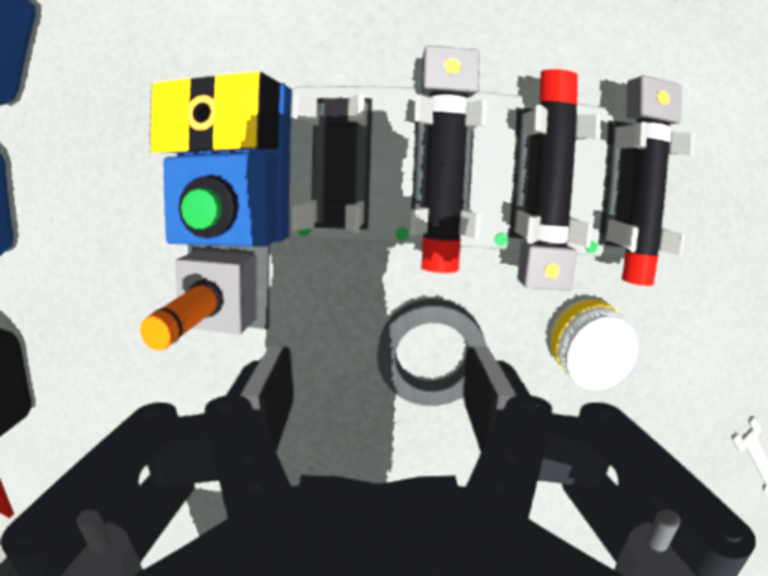

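```bash
python3 -c "
from h import *
s=env.get_state();print(s['joint_pos'],s['clock'])
z=dict(np.load('t2.npz'));cam=dict(img=z['img'],intrinsics=z['K'],hand_eye=z['H']);st=dict(orientation=z['o'],tcp_pos=z['p'])
for n,u,v,h in [('terminal',202,111,.072),('button',201,209,.078),('probetop',158,331,.125),('collarbottom?',207,297,.05)]: print(n,atz(cam,u/1.5,v/1.5,h,st))
for n,q in [('standcorners',[(176,262),(184,318),(243,331),(250,251)])]:
  for u,v in q: print(atz(cam,u/1.5,v/1.5,.045,st))
"
```

```text
[ 0.14762375  0.1031531  -0.28555424  1.18469914  0.07761282  3.1405806 ] 17.9
terminal [0.52218764 0.3096819 ]
button [0.45735809 0.29988465]
probetop [0.38756769 0.30398487]
collarbottom? [0.38661811 0.30484696]
[0.40830715 0.33569431]
[0.3631897  0.32761153]
[0.36251816 0.2755979 ]
[0.42601523 0.27393738]
```

Three coils are seated in h0–h2. Terminal ring at (202,111) gives (0.522, 0.310), button at (201,209) gives (0.457, 0.300), and the probe stands near (0.388, 0.304). Joint 6 has hit its limit, so I'll add a quarter turn to the yaw.

>>> servo_tool(deltas=[{"dx": 0, "dy": 0, "dz": 5, "rx": 0, "ry": 0, "rz": 0.14, "fingers": -0.4}, {"dx": 0, "dy": 0, "dz": 5, "rx": 0, "ry": 0, "rz": 0.14, "fingers": -0.4}, {"dx": -5, "dy": 15, "dz": 0, "rx": 0, "ry": 0, "rz": 0.14, "fingers": -0.4}, {"dx": -5, "dy": 15, "dz": 0, "rx": 0, "ry": 0, "rz": 0.14, "fingers": -0.4}, {"dx": -5, "dy": 15, "dz": 0, "rx": 0, "ry": 0, "rz": 0.14, "fingers": -0.4}, {"dx": -5, "dy": 15, "dz": 0, "rx": 0, "ry": 0, "rz": 0.14, "fingers": -0.4}, {"dx": -5, "dy": 15, "dz": 0, "rx": 0, "ry": 0, "rz": 0.14, "fingers": -0.4}, {"dx": -5, "dy": 15, "dz": 0, "rx": 0, "ry": 0, "rz": 0.14, "fingers": -0.4}])

```text
clock: 18.7
tcp_pos: [0.403, 0.2539, 0.2879]
orientation: [-0.031, 0.803, 0.594, -0.024]
wrist_force: [1.0, -0.3, 0.4]
finger_gap: 0.0598
```

>>> servo_tool(deltas=[{"dx": -5, "dy": 15, "dz": 0, "rx": 0, "ry": 0, "rz": 0.14, "fingers": -0.4}, {"dx": -5, "dy": 15, "dz": 0, "rx": 0, "ry": 0, "rz": 0.14, "fingers": -0.4}, {"dx": 0, "dy": 0, "dz": 0, "rx": 0, "ry": 0, "rz": 0.14, "fingers": -0.4}, {"dx": 0, "dy": 0, "dz": 0, "rx": 0, "ry": 0, "rz": 0, "fingers": -0.4}, {"dx": 0, "dy": 0, "dz": 0, "rx": 0, "ry": 0, "rz": 0, "fingers": -0.4}])

```text
clock: 19.2
tcp_pos: [0.393, 0.2834, 0.2881]
orientation: [-0.026, 0.665, 0.746, -0.03]
wrist_force: [-0.9, 0.4, 0.4]
finger_gap: 0.0598
```

```bash
cat > lv.py <<'E'
from h import *
s=env.get_state(); q=s['orientation']; r=R.from_quat([q[1],q[2],q[3],q[0]]); z=r.as_matrix()[:,2]; x=r.as_matrix()[:,0]
print('level rotvec',np.cross(z,[0,0,-1]).round(4),'yaw',np.arctan2(x[1],x[0]).round(3),'tcp',s['tcp_pos'].round(4) if hasattr(s['tcp_pos'],'round') else s['tcp_pos'],s['joint_pos'])
E
python3 lv.py
```

```text
level rotvec [ 0.0107 -0.0781  0.    ] yaw 1.686 tcp [0.393  0.2834 0.2881] [ 0.44737041  0.19496519 -0.1514464   1.29946452  0.02416531  1.90226266]
```

Level the tool and centre it over the stand. With the camera on the +y side, I'll then look at the stand, button and terminal.

>>> servo_tool(deltas=[{"dx": 0, "dy": 5, "dz": 0, "rx": 0.011, "ry": -0.078, "rz": 0, "fingers": -0.4}, {"dx": 0, "dy": 5, "dz": 0, "rx": 0, "ry": 0, "rz": 0, "fingers": -0.4}, {"dx": 0, "dy": 0, "dz": 0, "rx": 0, "ry": 0, "rz": 0, "fingers": -0.4}, {"dx": 0, "dy": 0, "dz": 0, "rx": 0, "ry": 0, "rz": 0, "fingers": -0.4}])

```text
clock: 19.6
tcp_pos: [0.3929, 0.2933, 0.2888]
orientation: [-0.0, 0.664, 0.747, 0.0]
wrist_force: [-0.0, -1.3, -0.7]
finger_gap: 0.0597
```

```bash
python3 lv.py; sed -i 's/t2/t3/g' t2.py; python3 t2.py
```

```text
level rotvec [-0.0005 -0.0003 -0.    ] yaw 1.688 tcp [0.3929 0.2933 0.2888] [ 4.77062011e-01  1.55129706e-01 -1.95812803e-01  1.21994486e+00
  5.64872201e-04  1.93049015e+00]
tcp [0.3929 0.2933 0.2888] [-0.     0.664  0.747  0.   ] t 19.6 0.05972258894276265
probe_mid 0.58 1079 [0.3837 0.3101] 243.5 168.2 [229. 145. 258. 192.]
start_top 0.67 611 [0.4552 0.3049] 316.3 177.9 [303. 164. 333. 188.]
stand_mouth 0.87 2916 [0.3847 0.32  ] 246.9 149.3 [214. 125. 284. 186.]
```

View pics/t3.png

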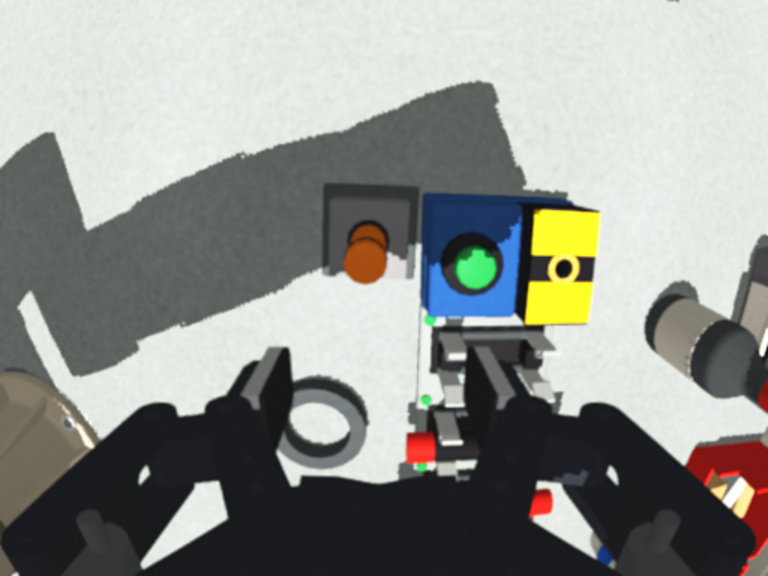

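```bash
python3 -c "
from h import *
z=dict(np.load('t3.npz'));cam=dict(img=z['img'],intrinsics=z['K'],hand_eye=z['H']);st=dict(orientation=z['o'],tcp_pos=z['p'])
for n,u,v,h in [('terminal',564,268,.072),('button',476,268,.078),('probetop',366,260.5,.125)]: print(n,atz(cam,u/1.5,v/1.5,h,st))
for u,v in [(328,197),(411,197),(408,278),(324,276)]: print(atz(cam,u/1.5,v/1.5,.045,st))
im=cam['img'].astype(int); hs=cv2.cvtColor(cam['img'],cv2.COLOR_RGB2HSV)
g=((hs[...,0]>45)&(hs[...,0]<85)&(hs[...,1]>150)); g[:,:290]=0; g[:150]=0;g[200:]=0
v,u=np.nonzero(g); print('green',u.mean(),v.mean(),len(u),atz(cam,u.mean(),v.mean(),.078,st))
"
```

```text
terminal [0.52176869 0.31115715]
button [0.45643285 0.30423259]
probetop [0.38469654 0.31068363]
[0.35298752 0.33570526]
[0.41067578 0.3423554 ]
[0.41620975 0.28409646]
[0.35552798 0.27848077]
green 316.2252396166134 177.83386581469648 626 [0.4551785  0.30492043]
```

>>> servo_tool(deltas=[{"dx": -8, "dy": 17, "dz": -20, "rx": 0, "ry": 0, "rz": 0, "fingers": -0.4}, {"dx": 0, "dy": 0, "dz": -30, "rx": 0, "ry": 0, "rz": 0, "fingers": -0.4}, {"dx": 0, "dy": 0, "dz": 0, "rx": 0, "ry": 0, "rz": 0, "fingers": -0.4}, {"dx": 0, "dy": 0, "dz": 0, "rx": 0, "ry": 0, "rz": 0, "fingers": -0.4}])

```text
clock: 20.2
tcp_pos: [0.3845, 0.3101, 0.2387]
orientation: [-0.0, 0.664, 0.748, -0.0]
wrist_force: [0.6, -0.4, 0.2]
finger_gap: 0.0601
```

```bash
python3 lv.py; sed -i 's/t3/t4/g' t2.py; python3 t2.py
```

```text
level rotvec [ 0.0003 -0.0009  0.    ] yaw 1.689 tcp [0.3845 0.3101 0.2387] [ 5.16021213e-01  1.89017805e-01 -2.80392368e-01  1.10230774e+00
  2.27060300e-04  1.96862437e+00]
tcp [0.3845 0.3101 0.2387] [-0.     0.664  0.748 -0.   ] t 20.2 0.060090550798555145
probe_mid 0.29 791 [0.4469 0.3135] 334.2 209.8 [322. 197. 349. 222.]
probe_mid 0.17 15428 [0.4605 0.3107] 349.9 214.9 [284. 148. 431. 352.]
start_top 0.81 838 [0.454  0.3064] 333.7 210.1 [320. 196. 349. 222.]
stand_mouth 0.96 4064 [0.3824 0.323 ] 251.3 172.2 [213. 139. 291. 220.]
stand_mouth 0.22 1722 [0.3854 0.2938] 250.7 203.3 [233. 171. 271. 234.]
```

View pics/t4.png

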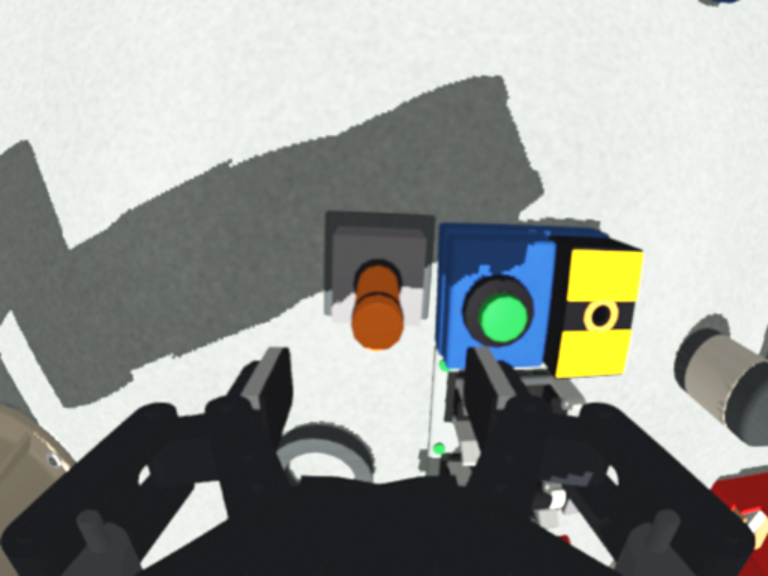

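```bash
python3 -c "
from h import *
z=dict(np.load('t4.npz'));cam=dict(img=z['img'],intrinsics=z['K'],hand_eye=z['H']);st=dict(orientation=z['o'],tcp_pos=z['p'])
for n,u,v,h in [('terminal',600.5,315.5,.072),('button',503,319,.078),('probetop',377,321.5,.125)]: print(n,atz(cam,u/1.5,v/1.5,h,st))
for u,v in [(333,228),(427,228),(422,320),(332,318)]: print(atz(cam,u/1.5,v/1.5,.045,st))
"
```

```text
terminal [0.52143488 0.31095324]
button [0.45590497 0.30425432]
probetop [0.38396807 0.31193823]
[0.35434997 0.33832573]
[0.409824   0.34493975]
[0.41510831 0.28728487]
[0.3589783  0.28194782]
```

Consistent across two views: probe (0.384, 0.312), terminal (0.5215, 0.311), button (0.456, 0.3045). Grasping the probe now.

>>> servo_tool(deltas=[{"dx": 0, "dy": 2, "dz": -25, "rx": 0, "ry": 0, "rz": 0, "fingers": -0.4}, {"dx": 0, "dy": 0, "dz": -30, "rx": 0, "ry": 0, "rz": 0, "fingers": -0.4}, {"dx": 0, "dy": 0, "dz": -28, "rx": 0, "ry": 0, "rz": 0, "fingers": -0.4}, {"dx": 0, "dy": 0, "dz": 0, "rx": 0, "ry": 0, "rz": 0, "fingers": 0}, {"dx": 0, "dy": 0, "dz": 0, "rx": 0, "ry": 0, "rz": 0, "fingers": 0.4}, {"dx": 0, "dy": 0, "dz": 0, "rx": 0, "ry": 0, "rz": 0, "fingers": 1}, {"dx": 0, "dy": 0, "dz": 0, "rx": 0, "ry": 0, "rz": 0, "fingers": 1}, {"dx": 0, "dy": 0, "dz": 0, "rx": 0, "ry": 0, "rz": 0, "fingers": 1}], newtons=40)

```text
clock: 21.2
tcp_pos: [0.3854, 0.3128, 0.157]
orientation: [0.0, 0.664, 0.748, 0.002]
wrist_force: [1.2, -1.0, 3.4]
finger_gap: 0.0232
```

>>> servo_tool(deltas=[{"dx": 0, "dy": 0, "dz": 0, "rx": 0, "ry": 0, "rz": 0, "fingers": 1}, {"dx": 0, "dy": 0, "dz": 0, "rx": 0, "ry": 0, "rz": 0, "fingers": 1}, {"dx": 0, "dy": 0, "dz": 0, "rx": 0, "ry": 0, "rz": 0, "fingers": 1}])

```text
clock: 21.5
tcp_pos: [0.3854, 0.3128, 0.1569]
orientation: [0.0, 0.664, 0.748, 0.002]
wrist_force: [-0.0, -0.4, 5.7]
finger_gap: 0.023
```

```bash
python3 lv.py
```

```text
level rotvec [-0.0018  0.0028  0.    ] yaw 1.689 tcp [0.3854 0.3128 0.1569] [ 5.19811654e-01  2.58297794e-01 -4.08176154e-01  9.01055451e-01
  1.56344863e-04  1.97224308e+00]
```

>>> servo_tool(deltas=[{"dx": 0, "dy": 0, "dz": 20, "rx": 0, "ry": 0, "rz": 0, "fingers": 1}, {"dx": 0, "dy": 0, "dz": 35, "rx": 0, "ry": 0, "rz": 0, "fingers": 1}, {"dx": 0, "dy": 0, "dz": 35, "rx": 0, "ry": 0, "rz": 0, "fingers": 1}, {"dx": 35, "dy": 0, "dz": 0, "rx": 0, "ry": 0, "rz": 0, "fingers": 1}, {"dx": 35, "dy": 0, "dz": 0, "rx": 0, "ry": 0, "rz": 0, "fingers": 1}, {"dx": 35, "dy": 0, "dz": 0, "rx": 0, "ry": 0, "rz": 0, "fingers": 1}, {"dx": 32, "dy": -1, "dz": 0, "rx": 0, "ry": 0, "rz": 0, "fingers": 1}, {"dx": 0, "dy": 0, "dz": 0, "rx": 0, "ry": 0, "rz": 0, "fingers": 1}])

```text
clock: 22.3
tcp_pos: [0.5254, 0.3109, 0.2449]
orientation: [0.001, 0.665, 0.747, 0.001]
wrist_force: [-1.4, -0.6, -0.5]
finger_gap: 0.0232
```

>>> servo_tool(deltas=[{"dx": 0, "dy": 0, "dz": 0, "rx": 0, "ry": 0, "rz": 0, "fingers": 1}, {"dx": 0, "dy": 0, "dz": 0, "rx": 0, "ry": 0, "rz": 0, "fingers": 1}])

```text
clock: 22.5
tcp_pos: [0.5206, 0.3113, 0.2454]
orientation: [-0.0, 0.664, 0.748, -0.0]
wrist_force: [-0.2, 0.2, -1.0]
finger_gap: 0.0228
```

```bash
python3 lv.py; python3 - <<'E'
from h import *
c=read_camera('wrist'); save('p1',c['img'][90:330,130:450],2.4)
c=read_camera('scene'); cv2.imwrite('pics/p1s.png',cv2.resize(c['img'][100:260,300:460,::-1],None,fx=3.5,fy=3.5))
a=cv2.imread('pics/p1.png'); b=cv2.imread('pics/p1s.png'); h=400
f=lambda i:cv2.resize(i,(int(i.shape[1]*h/i.shape[0]),h)); o=np.hstack([f(a),f(b)]); cv2.imwrite('pics/p1c.png',cv2.resize(o,None,fx=min(1,800/o.shape[1]),fy=min(1,800/o.shape[1])))
E
```

```text
level rotvec [-0.0002 -0.0009 -0.    ] yaw 1.69 tcp [0.5206 0.3113 0.2454] [4.06481236e-01 3.96221366e-01 2.17897887e-02 1.19711460e+00
 5.55460546e-04 1.85850576e+00]
```

View pics/p1c.png

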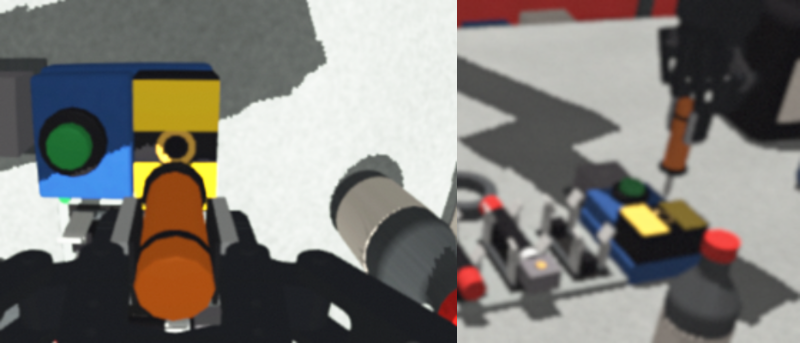

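The ring at (176,148) and the probe collar share a column, so the alignment looks right. Descending slowly.

>>> servo_tool(deltas=[{"dx": 1.5, "dy": 0.5, "dz": -15, "rx": 0, "ry": 0, "rz": 0, "fingers": 1}, {"dx": 0, "dy": 0, "dz": -10, "rx": 0, "ry": 0, "rz": 0, "fingers": 1}, {"dx": 0, "dy": 0, "dz": -5, "rx": 0, "ry": 0, "rz": 0, "fingers": 1}, {"dx": 0, "dy": 0, "dz": -4, "rx": 0, "ry": 0, "rz": 0, "fingers": 1}, {"dx": 0, "dy": 0, "dz": 0, "rx": 0, "ry": 0, "rz": 0, "fingers": 1}])

```text
clock: 23.1
tcp_pos: [0.5224, 0.3126, 0.2112]
orientation: [-0.001, 0.664, 0.748, 0.0]
wrist_force: [-1.7, 3.3, -3.8]
finger_gap: 0.023
```

>>> servo_tool(deltas=[{"dx": -0.5, "dy": 1, "dz": -5, "rx": 0, "ry": 0, "rz": 0, "fingers": 1}, {"dx": 0, "dy": 0, "dz": -6, "rx": 0, "ry": 0, "rz": 0, "fingers": 1}, {"dx": 0, "dy": 0, "dz": -6, "rx": 0, "ry": 0, "rz": 0, "fingers": 1}, {"dx": 0, "dy": 0, "dz": -5, "rx": 0, "ry": 0, "rz": 0, "fingers": 1}, {"dx": 0, "dy": 0, "dz": 0, "rx": 0, "ry": 0, "rz": 0, "fingers": 1}])

```text
clock: 23.6
tcp_pos: [0.5222, 0.3131, 0.1886]
orientation: [-0.001, 0.664, 0.748, 0.0]
wrist_force: [-2.3, 4.0, -4.2]
finger_gap: 0.0231
```

>>> servo_tool(deltas=[{"dx": -0.5, "dy": 1, "dz": -3, "rx": 0, "ry": 0, "rz": 0, "fingers": 1}, {"dx": 0, "dy": 0, "dz": -3, "rx": 0, "ry": 0, "rz": 0, "fingers": 1}, {"dx": 0, "dy": 0, "dz": 0, "rx": 0, "ry": 0, "rz": 0, "fingers": 1}])

```text
clock: 23.9
tcp_pos: [0.5222, 0.3138, 0.184]
orientation: [0.0, 0.664, 0.748, 0.001]
wrist_force: [-4.4, 1.9, 2.9]
finger_gap: 0.0233
```

>>> servo_tool(deltas=[{"dx": 0, "dy": 0, "dz": 0, "rx": 0, "ry": 0, "rz": 0, "fingers": 0.2}, {"dx": 0, "dy": 0, "dz": 0, "rx": 0, "ry": 0, "rz": 0, "fingers": -0.3}, {"dx": 0, "dy": 0, "dz": 0, "rx": 0, "ry": 0, "rz": 0, "fingers": -0.3}, {"dx": 0, "dy": 0, "dz": 0, "rx": 0, "ry": 0, "rz": 0, "fingers": -0.3}, {"dx": 0, "dy": 0, "dz": 20, "rx": 0, "ry": 0, "rz": 0, "fingers": -0.3}, {"dx": 0, "dy": 0, "dz": 35, "rx": 0, "ry": 0, "rz": 0, "fingers": -0.3}, {"dx": 0, "dy": 0, "dz": 35, "rx": 0, "ry": 0, "rz": 0, "fingers": -0.3}, {"dx": -20, "dy": -3, "dz": 0, "rx": 0, "ry": 0, "rz": 0, "fingers": 1}])

```text
clock: 24.7
tcp_pos: [0.5062, 0.3119, 0.2791]
orientation: [0.003, 0.664, 0.747, 0.005]
wrist_force: [0.6, 0.8, 0.5]
finger_gap: 0.042
```

>>> servo_tool(deltas=[{"dx": -30, "dy": -4, "dz": 0, "rx": 0, "ry": 0, "rz": 0, "fingers": 1}, {"dx": -17, "dy": -2, "dz": 0, "rx": 0, "ry": 0, "rz": 0, "fingers": 1}, {"dx": 0, "dy": 0, "dz": 0, "rx": 0, "ry": 0, "rz": 0, "fingers": 1}, {"dx": 0, "dy": 0, "dz": 0, "rx": 0, "ry": 0, "rz": 0, "fingers": 1}, {"dx": 0, "dy": 0, "dz": 0, "rx": 0, "ry": 0, "rz": 0, "fingers": 1}])

```text
clock: 25.2
tcp_pos: [0.4562, 0.3051, 0.2738]
orientation: [0.0, 0.664, 0.748, 0.001]
wrist_force: [-0.0, -0.2, 0.3]
finger_gap: -0.0
```

```bash
python3 lv.py; sed -i 's/t4/t5/g' t2.py; python3 t2.py; python3 - <<'E'
import cv2,numpy as np
from h import *
c=read_camera('scene')
a=cv2.imread('pics/t5.png'); b=cv2.resize(c['img'][100:280,220:460,::-1],None,fx=2,fy=2)
a=cv2.resize(a,(int(768*360/576),360)); o=np.hstack([a,b]); cv2.imwrite('pics/c5.png',cv2.resize(o,None,fx=800/o.shape[1],fy=800/o.shape[1]))
E
```

```text
level rotvec [-0.0009  0.0017  0.    ] yaw 1.689 tcp [0.4562 0.3051 0.2738] [ 4.43050869e-01  2.71566946e-01 -8.48869790e-02  1.21241877e+00
  7.65158975e-05  1.89577809e+00]
tcp [0.4562 0.3051 0.2738] [0.    0.664 0.748 0.001] t 25.2 -3.642879295111793e-05
probe_mid 0.62 623 [0.4556 0.3112] 251.4 185.2 [241. 172. 267. 198.]
probe_mid 0.61 1703 [0.5282 0.3052] 332.8 201.4 [305. 173. 361. 230.]
start_top 0.74 648 [0.4565 0.3056] 251.7 185.2 [238. 171. 267. 195.]
stand_mouth 0.62 4045 [0.3915 0.3168] 190.0 159.7 [154. 128. 224. 191.]
```

View pics/c5.png

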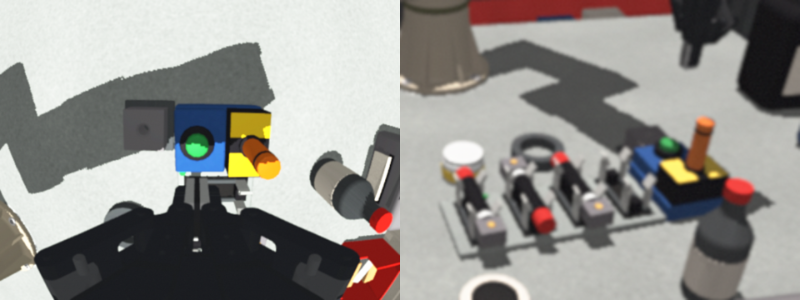

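The probe stands home and upright in the terminal, and the stand is empty. For more clearance at the probe I'll turn the jaws to lie along y before pressing.

>>> servo_tool(deltas=[{"dx": 0, "dy": 0, "dz": 0, "rx": 0, "ry": 0, "rz": 0.14, "fingers": 1}, {"dx": 0, "dy": 0, "dz": 0, "rx": 0, "ry": 0, "rz": 0.14, "fingers": 1}, {"dx": 0, "dy": 0, "dz": 0, "rx": 0, "ry": 0, "rz": 0.14, "fingers": 1}, {"dx": 0, "dy": 0, "dz": 0, "rx": 0, "ry": 0, "rz": 0.14, "fingers": 1}, {"dx": 0, "dy": 0, "dz": 0, "rx": 0, "ry": 0, "rz": 0.14, "fingers": 1}, {"dx": 0, "dy": 0, "dz": 0, "rx": 0, "ry": 0, "rz": 0.14, "fingers": 1}, {"dx": 0, "dy": 0, "dz": 0, "rx": 0, "ry": 0, "rz": 0.14, "fingers": 1}, {"dx": 0, "dy": 0, "dz": 0, "rx": 0, "ry": 0, "rz": 0.14, "fingers": 1}])

```text
clock: 26.25
tcp_pos: [0.4555, 0.3049, 0.2736]
orientation: [-0.0, 0.163, 0.987, 0.0]
wrist_force: [-0.3, 0.3, -0.5]
finger_gap: -0.0001
```

>>> servo_tool(deltas=[{"dx": 0, "dy": 0, "dz": 0, "rx": 0, "ry": 0, "rz": 0.14, "fingers": 1}, {"dx": 0, "dy": 0, "dz": 0, "rx": 0, "ry": 0, "rz": 0.14, "fingers": 1}, {"dx": 0, "dy": 0, "dz": 0, "rx": 0, "ry": 0, "rz": 0.14, "fingers": 1}, {"dx": -3, "dy": 0, "dz": -40, "rx": 0, "ry": 0, "rz": 0, "fingers": 1}, {"dx": 0, "dy": 0, "dz": -40, "rx": 0, "ry": 0, "rz": 0, "fingers": 1}, {"dx": 0, "dy": 0, "dz": -32, "rx": 0, "ry": 0, "rz": 0, "fingers": 1}, {"dx": 0, "dy": 0, "dz": 0, "rx": 0, "ry": 0, "rz": 0, "fingers": 1}, {"dx": 0, "dy": 0, "dz": 0, "rx": 0, "ry": 0, "rz": 0, "fingers": 1}])

```text
clock: 27.05
tcp_pos: [0.4523, 0.3049, 0.1619]
orientation: [-0.001, -0.044, 0.999, 0.0]
wrist_force: [-0.1, -0.0, 0.7]
finger_gap: -0.0004
```

```bash
python3 lv.py
```

```text
level rotvec [-0.0002 -0.0018 -0.    ] yaw -3.054 tcp [0.4523 0.3049 0.1619] [ 4.45518073e-01  3.42122401e-01 -2.75148494e-01  9.55100859e-01
  9.34734683e-04  3.58040228e-01]
```

>>> servo_tool(deltas=[{"dx": 0, "dy": 0, "dz": -8, "rx": 0, "ry": 0, "rz": 0, "fingers": 1}, {"dx": 0, "dy": 0, "dz": -5, "rx": 0, "ry": 0, "rz": 0, "fingers": 1}, {"dx": 0, "dy": 0, "dz": -4, "rx": 0, "ry": 0, "rz": 0, "fingers": 1}, {"dx": 0, "dy": 0, "dz": -2, "rx": 0, "ry": 0, "rz": 0, "fingers": 1}, {"dx": 0, "dy": 0, "dz": 0, "rx": 0, "ry": 0, "rz": 0, "fingers": 1}])

```text
clock: 27.55
tcp_pos: [0.4534, 0.3055, 0.1446]
orientation: [0.001, -0.044, 0.999, 0.001]
wrist_force: [0.3, 0.5, 9.3]
finger_gap: -0.0001
```

>>> servo_tool(deltas=[{"dx": 0, "dy": 0, "dz": -1.5, "rx": 0, "ry": 0, "rz": 0, "fingers": 1}, {"dx": 0, "dy": 0, "dz": 0, "rx": 0, "ry": 0, "rz": 0, "fingers": 1}, {"dx": 0, "dy": 0, "dz": 0, "rx": 0, "ry": 0, "rz": 0, "fingers": 1}])

```text
clock: 27.85
tcp_pos: [0.4534, 0.3055, 0.1444]
orientation: [0.002, -0.044, 0.999, 0.001]
wrist_force: [-3.1, -1.5, 17.5]
finger_gap: -0.0003
```

The press hit a stiff stop at 6.5 mm of travel with 17 N, so the button is fully down. Lifting and regrasping the probe.

>>> servo_tool(deltas=[{"dx": 0, "dy": 0, "dz": 20, "rx": 0, "ry": 0, "rz": 0, "fingers": 1}, {"dx": 0, "dy": 0, "dz": 45, "rx": 0, "ry": 0, "rz": 0, "fingers": 1}, {"dx": 0, "dy": 0, "dz": 48, "rx": 0, "ry": 0, "rz": 0, "fingers": -0.3}, {"dx": 0, "dy": 0, "dz": 10, "rx": 0, "ry": 0, "rz": 0, "fingers": -0.3}, {"dx": 25, "dy": 2, "dz": 0, "rx": 0, "ry": 0, "rz": 0, "fingers": -0.3}, {"dx": 25, "dy": 3, "dz": 0, "rx": 0, "ry": 0, "rz": 0, "fingers": -0.3}, {"dx": 19, "dy": 3, "dz": 0, "rx": 0, "ry": 0, "rz": 0, "fingers": -0.3}, {"dx": 0, "dy": 0, "dz": 0, "rx": 0, "ry": 0, "rz": 0, "fingers": -0.3}])

```text
clock: 28.65
tcp_pos: [0.523, 0.3129, 0.2634]
orientation: [-0.0, -0.043, 0.999, 0.0]
wrist_force: [-0.8, -0.3, -0.5]
finger_gap: 0.0558
```

>>> servo_tool(deltas=[{"dx": 0, "dy": 0, "dz": 0, "rx": 0, "ry": 0, "rz": 0, "fingers": -0.3}, {"dx": 0, "dy": 0, "dz": 0, "rx": 0, "ry": 0, "rz": 0, "fingers": -0.3}, {"dx": 0, "dy": 0, "dz": 0, "rx": 0, "ry": 0, "rz": 0, "fingers": -0.3}])

```text
clock: 28.95
tcp_pos: [0.5203, 0.3129, 0.2643]
orientation: [-0.001, -0.044, 0.999, 0.0]
wrist_force: [-0.6, 0.3, 0.3]
finger_gap: 0.0555
```

```bash
python3 lv.py; python3 - <<'E'
from w import *
cam,st=snap(); np.savez('t6.npz',img=cam['img'],K=cam['intrinsics'],H=cam['hand_eye'],o=st['orientation'],p=st['tcp_pos'])
S=2; im=cv2.resize(cam['img'],None,fx=S,fy=S)
t=np.linspace(0,2*np.pi,60)
for cx,cy,r,z in [(.522,.313,.012,.152),(.522,.313,.015,.078),(.3845,.312,.007,.045)]:
    uv=(wproj(cam,st,np.c_[cx+r*np.cos(t),cy+r*np.sin(t),np.full(60,z)])+.5)*S; cv2.polylines(im,[uv.astype(np.int32)],True,(0,255,255),1)
cv2.imwrite('pics/p6.png',im[100:660,150:900,::-1])
E
```

```text
level rotvec [-0.0005 -0.0012 -0.    ] yaw -3.053 tcp [0.5203 0.3129 0.2643] [4.08923083e-01 3.89288162e-01 5.83019458e-02 1.24070488e+00
 9.63518624e-04 3.20790352e-01]
```

View pics/p6.png

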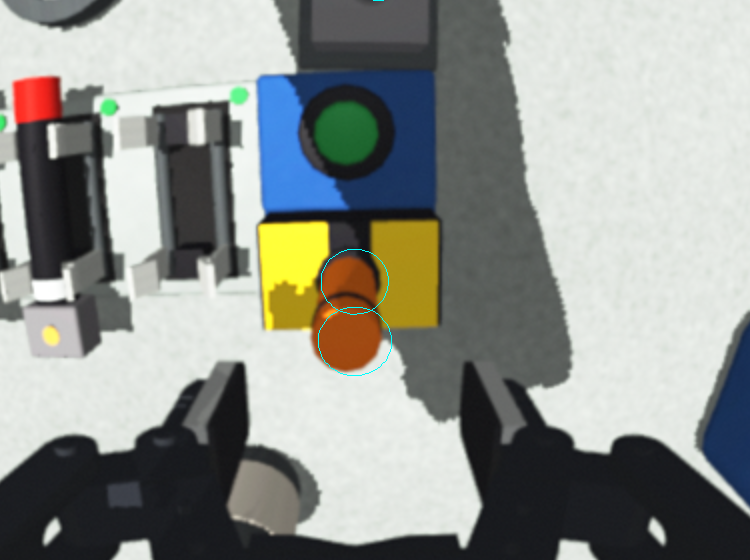

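The probe top at (346,337) is about 3 mm in -y of the prediction, so the probe is at (0.521, 0.310). Regrasping there.

>>> servo_tool(deltas=[{"dx": 1, "dy": -2.5, "dz": -25, "rx": 0, "ry": 0, "rz": 0, "fingers": -0.3}, {"dx": 0, "dy": 0, "dz": -30, "rx": 0, "ry": 0, "rz": 0, "fingers": -0.3}, {"dx": 0, "dy": 0, "dz": -25, "rx": 0, "ry": 0, "rz": 0, "fingers": -0.3}, {"dx": 0, "dy": 0, "dz": 0, "rx": 0, "ry": 0, "rz": 0, "fingers": 0}, {"dx": 0, "dy": 0, "dz": 0, "rx": 0, "ry": 0, "rz": 0, "fingers": 0.4}, {"dx": 0, "dy": 0, "dz": 0, "rx": 0, "ry": 0, "rz": 0, "fingers": 1}, {"dx": 0, "dy": 0, "dz": 0, "rx": 0, "ry": 0, "rz": 0, "fingers": 1}, {"dx": 0, "dy": 0, "dz": 0, "rx": 0, "ry": 0, "rz": 0, "fingers": 1}], newtons=40)

```text
clock: 29.8
tcp_pos: [0.5226, 0.3108, 0.1855]
orientation: [0.001, -0.044, 0.999, 0.001]
wrist_force: [-1.4, 0.0, 3.5]
finger_gap: 0.0231
```

>>> servo_tool(deltas=[{"dx": 0, "dy": 0, "dz": 0, "rx": 0, "ry": 0, "rz": 0, "fingers": 1}, {"dx": 0, "dy": 0, "dz": 0, "rx": 0, "ry": 0, "rz": 0, "fingers": 1}])

```text
clock: 30.0
tcp_pos: [0.5227, 0.3108, 0.1855]
orientation: [0.001, -0.044, 0.999, 0.001]
wrist_force: [-1.6, 0.2, 5.9]
finger_gap: 0.023
```

```bash
python3 lv.py
```

```text
level rotvec [-0.0018  0.001   0.    ] yaw -3.054 tcp [0.5227 0.3108 0.1855] [ 0.4040126   0.43232762 -0.07520022  1.06165098  0.00125558  0.31629529]
```

>>> servo_tool(deltas=[{"dx": 0, "dy": 0, "dz": 15, "rx": 0, "ry": 0, "rz": 0, "fingers": 1}, {"dx": 0, "dy": 0, "dz": 25, "rx": 0, "ry": 0, "rz": 0, "fingers": 1}, {"dx": 0, "dy": 0, "dz": 25, "rx": 0, "ry": 0, "rz": 0, "fingers": 1}, {"dx": -20, "dy": 0, "dz": 0, "rx": 0, "ry": 0, "rz": 0, "fingers": 1}, {"dx": -40, "dy": 0, "dz": 0, "rx": 0, "ry": 0, "rz": 0, "fingers": 1}, {"dx": -40, "dy": 0, "dz": 0, "rx": 0, "ry": 0, "rz": 0, "fingers": 1}, {"dx": -35, "dy": 0, "dz": 0, "rx": 0, "ry": 0, "rz": 0, "fingers": 1}, {"dx": 0, "dy": 0, "dz": 0, "rx": 0, "ry": 0, "rz": 0, "fingers": 1}])

```text
clock: 30.8
tcp_pos: [0.3828, 0.3097, 0.249]
orientation: [-0.002, -0.045, 0.999, -0.0]
wrist_force: [-0.1, 0.2, -0.5]
finger_gap: 0.0228
```

>>> servo_tool(deltas=[{"dx": 0, "dy": 0, "dz": -10, "rx": 0, "ry": 0, "rz": 0, "fingers": 1}, {"dx": 0, "dy": 0, "dz": 0, "rx": 0, "ry": 0, "rz": 0, "fingers": 1}, {"dx": 0, "dy": 0, "dz": 0, "rx": 0, "ry": 0, "rz": 0, "fingers": 1}])

```text
clock: 31.1
tcp_pos: [0.3881, 0.3103, 0.2386]
orientation: [-0.001, -0.043, 0.999, 0.0]
wrist_force: [0.6, 0.4, 0.3]
finger_gap: 0.0233
```

>>> servo_tool(deltas=[{"dx": -2, "dy": 0.5, "dz": -25, "rx": 0, "ry": 0, "rz": 0, "fingers": 1}, {"dx": 0, "dy": 0, "dz": -15, "rx": 0, "ry": 0, "rz": 0, "fingers": 1}, {"dx": 0, "dy": 0, "dz": -8, "rx": 0, "ry": 0, "rz": 0, "fingers": 1}, {"dx": 0, "dy": 0, "dz": -6, "rx": 0, "ry": 0, "rz": 0, "fingers": 1}, {"dx": 0, "dy": 0, "dz": 0, "rx": 0, "ry": 0, "rz": 0, "fingers": 1}])

```text
clock: 31.6
tcp_pos: [0.3855, 0.3108, 0.1847]
orientation: [-0.001, -0.044, 0.999, 0.0]
wrist_force: [0.2, -0.4, -0.6]
finger_gap: 0.0233
```

In the hole with no side force.

>>> servo_tool(deltas=[{"dx": 0, "dy": 0, "dz": -8, "rx": 0, "ry": 0, "rz": 0, "fingers": 1}, {"dx": 0, "dy": 0, "dz": -8, "rx": 0, "ry": 0, "rz": 0, "fingers": 1}, {"dx": 0, "dy": 0, "dz": -6, "rx": 0, "ry": 0, "rz": 0, "fingers": 1}, {"dx": 0, "dy": 0, "dz": -4, "rx": 0, "ry": 0, "rz": 0, "fingers": 1}, {"dx": 0, "dy": 0, "dz": 0, "rx": 0, "ry": 0, "rz": 0, "fingers": 1}])

```text
clock: 32.1
tcp_pos: [0.3852, 0.3109, 0.1589]
orientation: [-0.0, -0.044, 0.999, 0.0]
wrist_force: [0.5, -0.2, -1.4]
finger_gap: 0.0233
```

>>> servo_tool(deltas=[{"dx": 0, "dy": 0, "dz": -1, "rx": 0, "ry": 0, "rz": 0, "fingers": 1}, {"dx": 0, "dy": 0, "dz": 0, "rx": 0, "ry": 0, "rz": 0, "fingers": 1}])

```text
clock: 32.3
tcp_pos: [0.3854, 0.311, 0.1585]
orientation: [-0.0, -0.044, 0.999, 0.0]
wrist_force: [-0.4, -0.0, 1.1]
finger_gap: 0.0231
```

>>> servo_tool(deltas=[{"dx": 0, "dy": 0, "dz": 0, "rx": 0, "ry": 0, "rz": 0, "fingers": 0.3}, {"dx": 0, "dy": 0, "dz": 0, "rx": 0, "ry": 0, "rz": 0, "fingers": -0.1}, {"dx": 0, "dy": 0, "dz": 0, "rx": 0, "ry": 0, "rz": 0, "fingers": -0.3}, {"dx": 0, "dy": 0, "dz": 0, "rx": 0, "ry": 0, "rz": 0, "fingers": -0.3}, {"dx": 0, "dy": 0, "dz": 20, "rx": 0, "ry": 0, "rz": 0, "fingers": -0.3}, {"dx": 0, "dy": 0, "dz": 35, "rx": 0, "ry": 0, "rz": 0, "fingers": -0.3}, {"dx": 0, "dy": 0, "dz": 40, "rx": 0, "ry": 0, "rz": 0, "fingers": -0.3}, {"dx": 0, "dy": 0, "dz": 40, "rx": 0, "ry": 0, "rz": 0, "fingers": -0.3}])

```text
clock: 33.1
tcp_pos: [0.3849, 0.3107, 0.2945]
orientation: [-0.001, -0.044, 0.999, 0.0]
wrist_force: [1.0, -0.3, 1.1]
finger_gap: 0.0556
```

>>> servo_tool(deltas=[{"dx": 0, "dy": -20, "dz": 30, "rx": 0, "ry": 0, "rz": 0, "fingers": -0.3}, {"dx": 0, "dy": -35, "dz": 0, "rx": 0, "ry": 0, "rz": 0, "fingers": -0.3}, {"dx": 0, "dy": -35, "dz": 0, "rx": 0, "ry": 0, "rz": 0, "fingers": -0.3}, {"dx": 0, "dy": 0, "dz": 0, "rx": 0, "ry": 0, "rz": 0, "fingers": -0.3}, {"dx": 0, "dy": 0, "dz": 0, "rx": 0, "ry": 0, "rz": 0, "fingers": -0.3}])

```text
clock: 33.6
tcp_pos: [0.3854, 0.2204, 0.3235]
orientation: [-0.0, -0.043, 0.999, 0.001]
wrist_force: [0.1, -0.2, 0.9]
finger_gap: 0.0554
```

```bash
python3 lv.py; python3 - <<'E'
from h import *
a=read_camera('scene')['img'][140:270,230:430]; b=read_camera('top')['img'][60:300,90:410]
f=lambda i,w:cv2.resize(i,(w,int(i.shape[0]*w/i.shape[1])))
a=f(a,440); b=f(b,360); h=max(a.shape[0],b.shape[0]); p=lambda i:np.pad(i,((0,h-i.shape[0]),(0,0),(0,0)))
save('end',np.hstack([p(a),p(b)]))
E
```

```text
level rotvec [-0.0013 -0.0001 -0.    ] yaw -3.056 tcp [0.3854 0.2204 0.3235] [ 3.37727351e-01  5.31522270e-02 -2.25992302e-01  1.29135796e+00
  1.24874597e-03  2.52009116e-01]
```

View pics/end.png

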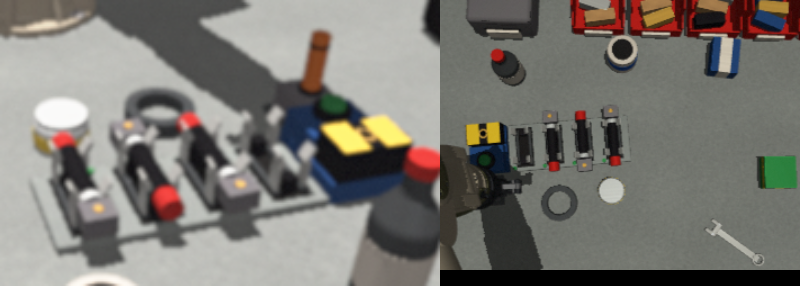

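The probe is upright in its stand, three coils are clipped in h0–h2, no loose coil remains and the bystanders are where they were. Handing in.

```bash
python3 -c "
from h import *
print(job.hand_in())"
```

```text
the job is handed in; nothing more can be done
None
```

I finished the whole job in about 34 s of robot time and handed it in; no verdict came back.

- **Coils:** Only three were on the counter. All are pushed down into holders h0, h1 and h2, each to a hard stop with its axis about 47 mm up. The last pictures still show them clipped in and no loose coil left.
- **Probe and button:** I seated the probe in the terminal, where its collar touched at the expected height. I let go, then pressed the start button 6.5 mm down to a stiff stop at 17 N. The probe then went back in its stand, and the last picture shows it standing upright.
- **Other things:** The bystanders look unmoved in the last top view, and the arm ended clear of everything. I did not measure the button's return; it was out in an earlier picture.

Two checks disagreed along the way:
- **Tilted gripper:** The last joint hit its limit after the third coil and tilted the empty gripper by about 0.08 rad. I levelled it before gripping the probe.
- **Probe offset:** The probe sat about 3 mm from where I predicted while in the terminal, so I re-measured it before picking it up.

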